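# Close the topping station after service

## Task

Close up the topping station after service. First turn the free hook of the revolving utensil stand round so that it points to the front (the robot's side) and hang the skimmer that was left lying across the station on it by its loop. Then lower the station's open cover gently, never letting it drop, until it is fully shut, and leave the other things on the counter where they stand.

Things in the scene. Friction and masses are not known exactly. Their poses are not given: they have to be found in the camera images.
- station: Topping station: steel housing fixed to the counter, 200 mm deep (its x), 352 wide (its y), rim 105 high; origin: centre of its underside; its front faces its own -x (to the robot). Three bays side by side: the outer two are open pans of toppings; the middle one (108 mm wide) is closed by a flat plate level with the rim, on which the skimmer lies.
- cover (a joint): Hinged steel cover of the station: 0 = fully shut on its stop on the rim; grows to 1.70 rad as it swings up and back. It starts at 1.62 to 1.70, leaning back past upright on its rear stop, where it stays by itself. Brought forward past upright it falls shut by its own weight (about 0.45 kg, hardly damped) unless held.
- cover_hinge (a point): Middle of the cover's hinge line, along the station's rear rim, 107 mm above the counter; axes as the station's (hinge line along y). Opening lifts the cover's front edge up and back.
- cover_handle (a point): Centre of the cover's handle: round black bar 14 mm thick, 136 long, parallel to the hinge, 225 mm from it and (shut) 10 mm above it; its middle 110 mm, between two brackets, is free to grip. 28 mm free between bar and cover edge. Open, it is the cover's topmost edge, about 0.33 m up; shut, it stands out in front at 0.117 m. It can turn between gripping fingers. Axes move with the cover.
- stand_axis (a point): On the vertical turning axis of the revolving utensil stand, 280 mm up, at the hook arms. Fixed to the counter: foot 150 mm across, post 18 thick, black turning head 34 thick from 264 to 302 mm up. Two equal hooks of 8 mm wire stick out of the head on opposite sides: one free, one with a small steel ladle (175 mm long) hanging on it.
- turret (a joint): Turning head of the stand: 0 = the free hook points to the front (world -x, to the robot); grows counter-clockwise seen from above (at 1.57 it points to world -y, the robot's right). Starts between 1.0 and 2.1, turns with light friction (about 1 N at the hook) and stays where it is left.
- hook_seat (a point): Where the loop's bar rests in the V of the free hook: 62 mm out from the turning axis, 271 mm above the counter. From the head the wire runs level at 280 mm to 36 mm out, down to the V's bottom (wire centre 262 mm up) at 62 mm out, then up and out to its tip. Axes turn with the head: -x points outward along the free hook.
- hook_tip (a point): Top of the tip of the free hook, 88 mm out from the turning axis, 296 mm above the counter. Axes as hook_seat.
- skimmer_grip (a point): Skimmer, 194 mm long, 0.15 kg: wire loop, blue grip (86 long, 14 wide, 14 high), perforated steel disc 72 across. This point: in the blue grip near the balance point, half-way up (7 mm over the flat underside). x runs from loop to disc, z up as it lies; hung, x points straight down. Starts flat on the station's middle plate (underside 105 mm up), disc towards the robot, up to 0.9 rad askew.
- skimmer_loop (a point): Middle of the end bar of the skimmer's loop (6 mm wire), 82 mm from skimmer_grip along its -x. The opening behind this bar is 34 mm wide (y) and about 33 mm long (x). Hung, this bar rests in the V of the hook. Axes as skimmer_grip.
- paper_roll: Bystander: white paper roll standing on end, 110 mm across, 210 mm high; origin: centre of its underside. It stands on the other side of the station from the utensil stand.
- squeeze_bottle: Bystander: yellow squeeze bottle with a white pointed cap, 58 mm across, 192 mm high; origin: centre of its underside.
- tub: Bystander: white food tub with a green lid, 96 x 126 mm, 85 mm high; origin: centre of its underside.
- spice_jar: Bystander: amber jar with a black cap, 54 mm across, 100 mm high; origin: centre of its underside.
Not all that is in view belongs to the job. What is meant by the part that bears skimmer_grip is not brown or orange, and is the smaller of those in its own colour.

How it is judged:
By the outcome, as a careful person would: the job done as asked, in the order asked, and still so for the second after the job is handed in, with the robot touching nothing.
It also fails if it takes over 72 s, if anything falls off the work surface, if the arm or the gripper's body presses on something with over 40 N, if the wrist force passes 120 N, or if a joint passes its speed limit or range.

## Robot

A 6-joint arm with a two-finger parallel gripper is mounted at the origin on the work surface. World frame = base frame: x ahead of the robot, y to its left, z up, the work surface at z = 0. Lengths are in mm, angles in degrees, forces in N, time in s.
With the tool pointing down it reaches from about 375 to 975 mm from the base axis. Payload 3.8 kg.
Tool frame: the origin (TCP) lies midway between the tips of the shut fingers; the grasp point (between the pads) lies 19 mm behind it (robot.grip_depth is the distance from the TCP to the grasp point, in mm); z points along the fingers, y is the direction in which the jaws open and shut (so a half turn about z gives the same grasp; the last joint's range is limited). The gripper opens to 85 mm and grips with 20 to 120 N. Pads are 22 mm wide; open, the fingers measure 114 mm over their backs; the gripper's body (76 mm by 85 mm) begins 54 mm behind the grasp point. The pads swing forward as they close: fully open they stand 13 mm farther back than shut.
Start: joints at [-66.744, 15.12, 91.902, -0, 72.978, -2.114], TCP at [289.212, -609.897, 231.28] pointing down, gripper open.
Joint ranges: [-150.88, 150.88], [-54.13, 125.18], [17.81, 147.31], [-75.09, 255.09], [0, 152.58], [-146.25, 146.25]. Speed limits (degrees/s): [147.25, 147.25, 180, 180, 180, 180].

## Interface

Orientations are given as [roll, pitch, yaw] about the fixed x, y, z axes, in that order (R = Rz(yaw) Ry(pitch) Rx(roll)).
In Python, from rig import state, camera, ticket, robot gives the robot as it stands. The module is installed in compiled form; this text tells all that it offers.
- The arm moves only by the shell command python3 -m jog 'ROWS' [FORCE]. ROWS is JSON, a list of rows, each an object of numbers: "ax", "ay", "az": the turn, a rotation vector about the tool's x, y, z in degrees; "dx", "dy", "dz": the shift along the tool's x, y, z in mm; "gripper": the finger opening in mm, from 0 to 85.4. In form: [{"ax": .., "ay": .., "az": .., "dx": .., "dy": .., "dz": .., "gripper": ..}, ...]. A call has 1 to 10 rows; each row shifts and turns the pose as measured when the row begins, along the tool's axes as they then stand; what a row does not reach is not made up. A row lasts 1/10 s, in which the tool goes at most 50 mm and 8.59 degrees, less where a joint would pass 70% of its speed; a pose out of reach is approached as far as the arm can. A call with a gripper value outside its range is refused whole. The fingers move at their own pace and stop on an object; FORCE is the grip in N (left out, the last holds). Time passes only in rows, so rows that do not move let the fingers close. It gives the time, the measured TCP pose, the force and the opening at its end, in the units of the state.
- state(): the state, without advancing time (a new reading comes with each control period).
- camera(name): name is "scene" or "top" or "wrist"; returns a dict with "frame" (384x512x3 uint8, blue, green, red), "depth" (384x512 float32, mm along the optical axis (not along the pixel's ray), 0 where there is no reading), "intrinsics" (3x3 intrinsics, pixels), "R" (3x3) and "t" (3): a world point X has camera coordinates R X + t. Camera axes: x right, y down, z forward; pixel columns grow to the right and rows downward; lengths in mm; the calibration is good to about 2 mm. A picture is of the moment at which its call begins.
- ticket.sign_off(): hands the job in, once; it reports no verdict.
The state is a dict: "t": time; "joint_pos": joint angles; "joint_velocities": joint speeds; "tau": joint torques, N m; "position": TCP position; "eef_rot": TCP orientation; "contact_force": force on the tool from outside, world axes, zero at the start; "ft_torque": the same for the moment, N m; "finger_gap": finger opening in mm.
Only numpy, scipy, OpenCV 4.12 (cv2) and the standard library are available. Lean on these libraries where they do the work, as an engineer would, in place of code of your own. Each camera call takes 0.05 s, during which the arm holds its last target.

## Working session

There is one attempt and no reset: what is moved stays moved. The work goes in short steps, Python scripts to look and compute and a shell command to move; the robot and the scene stay as the last step left them, time stands still between calls to the robot, and variables do not carry over. Pictures are saved under pics/ and viewed, and the job is handed in when it is done.

```bash
mkdir -p pics; cat > h.py <<'E'
import numpy as np,cv2
from rig import state,camera,ticket,robot
from scipy.spatial.transform import Rotation as Ro
def snap(n,f):
    c=camera(n);cv2.imwrite(f'pics/{f}.png',c['frame']);np.savez(f'pics/{f}.npz',**c);return c
def load(f): return dict(np.load(f'pics/{f}.npz'))
def px(c,u,v,d=None):
    d=c['depth'][int(v),int(u)] if d is None else d
    p=np.linalg.inv(c['intrinsics'])@[u,v,1]*d
    return c['R'].T@(p-c['t'])
def pxz(c,u,v,z):
    r=c['R'].T@(np.linalg.inv(c['intrinsics'])@[u,v,1]);o=-c['R'].T@c['t']
    return o+r*(z-o[2])/r[2]
def proj(c,X):
    p=c['intrinsics']@(c['R']@np.array(X)+c['t']);return p[:2]/p[2]
def crop(f,u0,v0,u1,v1,k,out):
    i=cv2.imread(f'pics/{f}.png')[v0:v1,u0:u1];cv2.imwrite(f'pics/{out}.png',cv2.resize(i,None,fx=k,fy=k,interpolation=cv2.INTER_CUBIC))
E
python3 - <<'E'
from h import *
np.set_printoptions(suppress=True,precision=2)
for n in("scene","top","wrist"):
    c=snap(n,n+'0');print(n,-c['R'].T@c['t'],c['R'].tolist())
s=state();print(s)
E
```

```text
scene [1356.38 -225.57 1182.4 ] [[0.3657565629383301, 0.9305914638736245, 0.01488838584549074], [0.6834844521756059, -0.25770786344159813, -0.6829609511198853], [-0.6317207771648414, 0.25997343034608633, -0.7303031392595388]]
top [ 238.21  124.99 1628.76] [[-0.023910199344919312, -0.9997131203693274, 0.0014068861749350768], [-0.9803789011425456, 0.02317229677277299, -0.19575559980958296], [0.19566684073143634, -0.006059836936546856, -0.9806517046405829]]
wrist [ 347.8  -580.68  372.53] [[0.4277536134235786, -0.9038928833036823, -0.00212172477711333], [-0.8727550186017105, -0.41362663815018713, 0.2592521585601651], [-0.23521378299028806, -0.10904430166465576, -0.9658073392586473]]
{'t': 0.15, 'joint_pos': array([-66.74,  15.16,  91.96,  -0.  ,  72.98,  -2.11]), 'joint_velocities': array([-0.02, -0.15, -0.26, -0.03, -0.12, -0.05]), 'tau': array([  0.  , -51.59, -36.8 ,  -0.  ,   0.01,   0.  ]), 'position': array([ 288.99, -609.37,  230.2 ]), 'eef_rot': array([-179.9 ,   -0.  ,   25.37]), 'contact_force': array([0.38, 0.47, 0.14]), 'ft_torque': array([-0.02, -0.03,  0.04]), 'finger_gap': 85.70010536706917}
```

View pics/scene0.png

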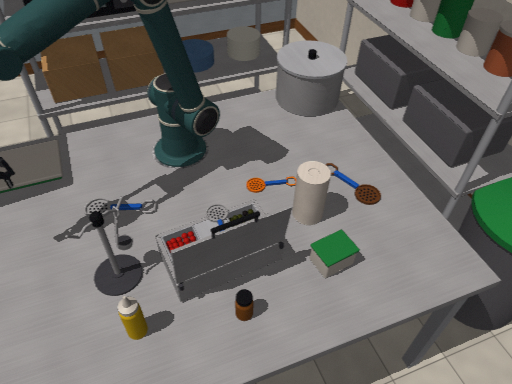

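View pics/top0.png

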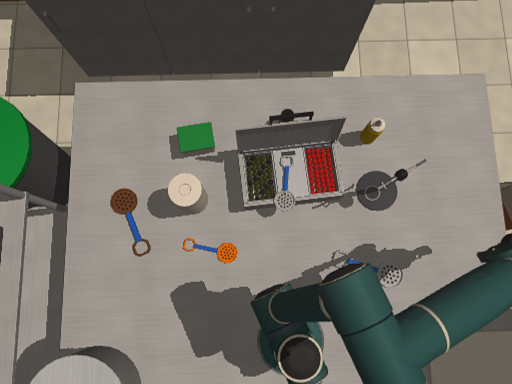

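View pics/wrist0.png

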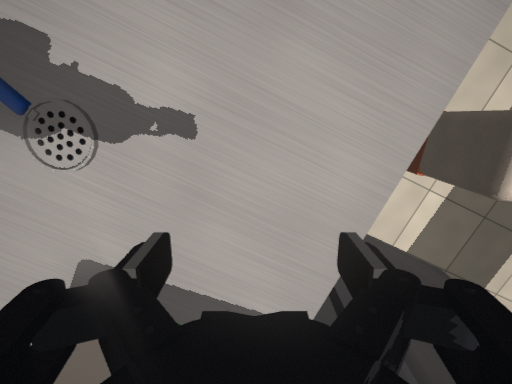

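```bash
python3 - <<'E'
from h import *
crop('top0',225,90,435,290,3,'a1');crop('scene0',70,180,290,300,3.5,'a2')
E
```

```text
(no output)
```

View pics/a1.png

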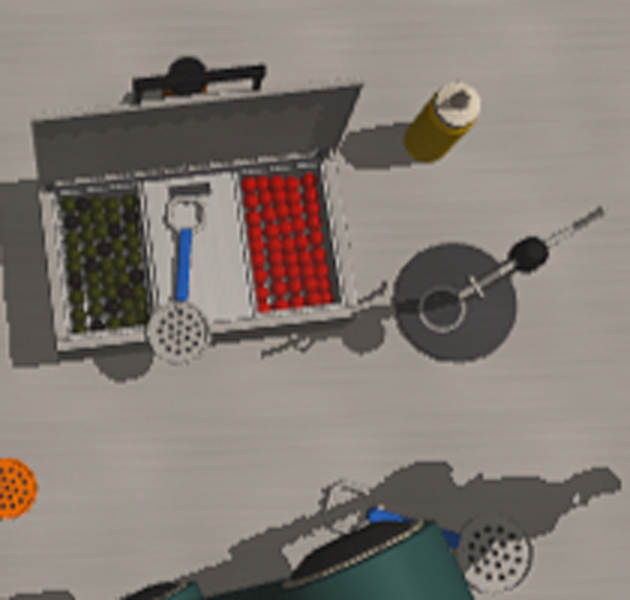

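View pics/a2.png

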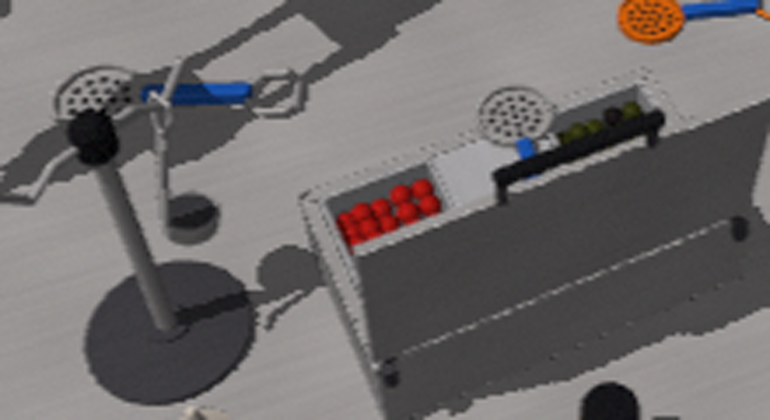

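```bash
python3 - <<'E'
from h import *
np.set_printoptions(suppress=True,precision=1)
c=load('top0')
def P(u,v,z): 
    return pxz(c,225+u/3-.33,90+v/3-.33,z)
pts=dict(axis=(528,253,302),tip=(602,210,296),headpost=(441,310,10),foot=(455,302,6),fl=(57,342,105),fr=(352,300,105),disc=(179,331,112),loopend=(183,199,108),gripA=(187,230,119),gripB=(181,300,119),handleL=(135,80,335),handleR=(265,70,335),covTL=(35,122,320),covTR=(362,85,320))
for k,v in pts.items(): print(k,P(*v))
for k,(u,v) in dict(head=(528,253),disc=(179,331),grip=(184,265),plate=(220,250),foot=(480,330),handL=(150,80),handM=(187,75)).items():
    print('d',k,px(c,225+u/3,90+v/3))
c2=load('scene0')
def S(u,v,z): return pxz(c2,70+u/3.5-.35,180+v/3.5-.35,z)
for k,v in dict(head=(92,125,302),tip=(5,195,296),hL=(500,175,335),hR=(662,120,335),hingeR=(390,375,105),hingeL=(740,228,105),discS=(516,115,112)).items(): print('s',k,S(*v))
print('s',px(c2,70+92/3.5,180+130/3.5),px(c2,70+580/3.5,180+148/3.5))
E
```

```text
axis [ 517.5 -330.2  302. ]
tip [ 561.9 -412.   296. ]
headpost [ 510.2 -317.5   10. ]
foot [ 520.4 -336.6    6. ]
fl [467.5 151.7 105. ]
fr [ 508.3 -189.7  105. ]
disc [475.8  11.9 112. ]
loopend [632.4   1.1 108. ]
gripA [592.5  -1.3 119. ]
gripB [510.5   8.8 119. ]
handleL [699.   63.5 335. ]
handleR [706.5 -68.7 335. ]
covTL [661.8 165.9 320. ]
covTR [ 693.5 -169.5  320. ]
d head [ 517.  -332.   299.5]
d disc [475.7  10.2 104.9]
d grip [551.4   2.2 112.7]
d plate [569.6 -40.9 106.1]
d foot [ 483.7 -365.6    6.1]
d handL [698.6  47.1 332. ]
d handM [700.8   9.9 338.2]
s head [ 528.5 -335.   302. ]
s tip [ 568.6 -404.   296. ]
s hL [709.5 -66.2 335. ]
s hR [703.   61.3 335. ]
s hingeR [ 698.4 -169.4  105. ]
s hingeL [665.7 157.  105. ]
s discS [477.   11.3 112. ]
s [ 529.  -335.8  295.4] [707.3  -3.7 334.2]
```

```bash
cat >> h.py <<'E'
def plan(pos,rpy,n,cur=None,g=None):
    "split motion to target in n rows; print tool-frame rows"
    s=state();p=np.array(s['position']);R=Ro.from_euler('xyz',s['eef_rot'],degrees=True)
    T=Ro.from_euler('xyz',rpy,degrees=True);rv=(R.inv()*T).as_rotvec();pos=np.array(pos,float)
    print('dist',np.linalg.norm(pos-p).round(1),'ang',np.degrees(np.linalg.norm(rv)).round(1),'now',p.round(1),s['eef_rot'].round(1),'t',round(s['t'],2))
    out=[]
    for i in range(n):
        Ri=R*Ro.from_rotvec(rv*i/n);d=Ri.inv().apply((pos-p)/n);a=np.degrees(rv)/n
        r=dict(zip(['ax','ay','az','dx','dy','dz'],[round(float(x),1) for x in [*a,*d]]))
        r={k:v for k,v in r.items() if v}
        if g is not None: r['gripper']=g
        out.append(r)
    import json;print(json.dumps(out))
E
python3 - <<'E'
from h import *
plan([540,-395,360],[180,0,119],12)
E
```

```text
dist 354.7 ang 93.6 now [ 289.  -609.4  230.2] [-179.9   -0.    25.4] t 0.15
[{"az": -7.8, "dx": 26.6, "dy": -7.2, "dz": -10.8}, {"az": -7.8, "dx": 27.3, "dy": -3.5, "dz": -10.8}, {"az": -7.8, "dx": 27.5, "dy": 0.2, "dz": -10.8}, {"az": -7.8, "dx": 27.2, "dy": 3.9, "dz": -10.8}, {"az": -7.8, "dx": 26.4, "dy": 7.6, "dz": -10.8}, {"az": -7.8, "dx": 25.2, "dy": 11.1, "dz": -10.8}, {"az": -7.8, "dx": 23.4, "dy": 14.4, "dz": -10.8}, {"az": -7.8, "dx": 21.2, "dy": 17.5, "dz": -10.8}, {"az": -7.8, "dx": 18.7, "dy": 20.2, "dz": -10.8}, {"az": -7.8, "dx": 15.7, "dy": 22.6, "dz": -10.8}, {"az": -7.8, "dx": 12.5, "dy": 24.5, "dz": -10.8}, {"az": -7.8, "dx": 9.1, "dy": 26.0, "dz": -10.8}]
```

```bash
python3 -m jog '[{"az":-8,"dx":27,"dy":-7,"dz":-20},{"az":-8,"dx":27,"dy":-3,"dz":-20},{"az":-8,"dx":27,"dy":0,"dz":-20},{"az":-8,"dx":27,"dy":4,"dz":-20},{"az":-8,"dx":26,"dy":8,"dz":-20},{"az":-8,"dx":25,"dy":11,"dz":-15},{"az":-8,"dx":23,"dy":14,"dz":-10},{"az":-8,"dx":21,"dy":17,"dz":-5},{"az":-8,"dx":19,"dy":20},{"az":-8,"dx":16,"dy":23}]' 
python3 - <<'E'
from h import *
plan([540,-395,360],[180,0,119],4)
snap('wrist','w1');snap('top','t1');snap('scene','s1')
E
```

```text
dist 354.7 ang 93.6 now [ 289.  -609.4  230.2] [-179.9   -0.    25.4] t 0.15
[{"az": -23.4, "dx": 79.7, "dy": -21.6, "dz": -32.4}, {"az": -23.4, "dx": 81.7, "dy": 11.8, "dz": -32.4}, {"az": -23.4, "dx": 70.2, "dy": 43.3, "dz": -32.5}, {"az": -23.4, "dx": 47.2, "dy": 67.7, "dz": -32.5}]$[0]: bad value
```

View pics/w1.png

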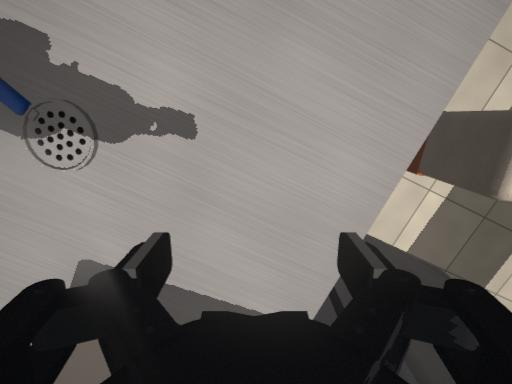

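View pics/t1.png

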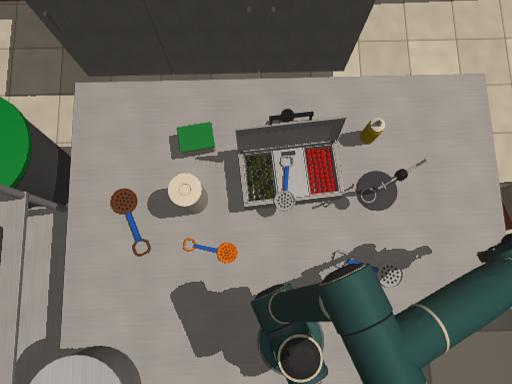

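```bash
python3 -m jog '[{"ax":0,"ay":0,"az":-8,"dx":27,"dy":-7,"dz":-20,"gripper":40}]'
```

```text
t: 0.4
position: [307.7, -591.4, 247.0]
eef_rot: [-179.6, 0.0, 33.3]
contact_force: [0.1, -0.5, -0.3]
finger_gap: 73.1
```

```bash
python3 -m jog '[{"ax":0,"ay":0,"az":-8,"dx":27,"dy":-3,"dz":-20,"gripper":40},{"ax":0,"ay":0,"az":-8,"dx":27,"dy":0,"dz":-20,"gripper":40},{"ax":0,"ay":0,"az":-8,"dx":27,"dy":4,"dz":-20,"gripper":40},{"ax":0,"ay":0,"az":-8,"dx":26,"dy":8,"dz":-20,"gripper":40},{"ax":0,"ay":0,"az":-8,"dx":25,"dy":11,"dz":-15,"gripper":40},{"ax":0,"ay":0,"az":-8,"dx":23,"dy":14,"dz":-10,"gripper":40},{"ax":0,"ay":0,"az":-8,"dx":21,"dy":17,"dz":-5,"gripper":40},{"ax":0,"ay":0,"az":-8,"dx":19,"dy":20,"dz":0,"gripper":40},{"ax":0,"ay":0,"az":-8,"dx":16,"dy":23,"dz":0,"gripper":40}]' 
python3 - <<'E'
from h import *
plan([540,-395,360],[180,0,119],4)
snap('wrist','w1');snap('top','t1');snap('scene','s1')
E
```

```text
t: 1.3
position: [494.5, -420.4, 364.8]
eef_rot: [180.0, -0.2, 108.2]
contact_force: [0.1, 0.2, -0.8]
finger_gap: 40.1
dist 52.3 ang 10.8 now [ 494.5 -420.4  364.8] [180.   -0.2 108.2] t 1.3
[{"az": -2.7, "dx": 2.5, "dy": 12.8, "dz": 1.2}, {"az": -2.7, "dx": 1.9, "dy": 12.9, "dz": 1.2}, {"az": -2.7, "dx": 1.3, "dy": 13.0, "dz": 1.2}, {"az": -2.7, "dx": 0.6, "dy": 13.0, "dz": 1.2}]
```

View pics/w1.png

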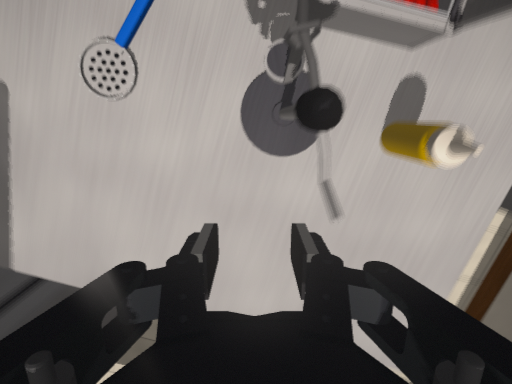

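View pics/t1.png

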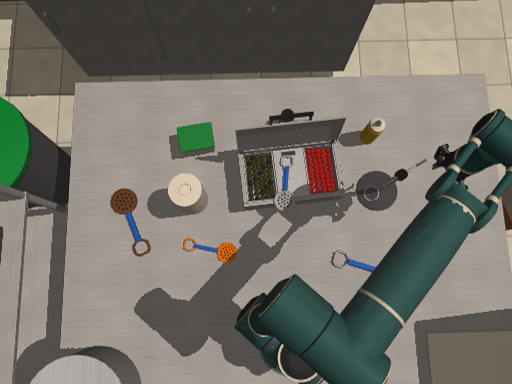

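```bash
python3 - <<'E'
from h import *
np.set_printoptions(suppress=True,precision=1)
c=load('w1')
a=pxz(c,319,107,302);t=pxz(c,335,213,294);i=pxz(c,325,182,280)
print(a,t,i,px(c,319,107),px(c,334,210))
d=(t-a)[:2];print(np.hypot(*d),np.arctan2(-d[1],-d[0]))
print(-c['R'].T@c['t'])
E
```

```text
[ 515.3 -337.1  302. ] [ 559.7 -409.2  294. ] [ 546.9 -389.6  280. ] [ 515.2 -337.1  302.6] [ 560.1 -408.3  288.6]
84.74307311899528 2.1230407272618717
[ 473.4 -357.6  507.5]
```

```bash
python3 - <<'E'
from h import *
plan([548.5,-388.5,345],[180,0,120],2)
E
```

```text
dist 65.2 ang 12.0 now [ 494.8 -419.9  364.4] [180.   -0.2 108. ] t 1.45
[{"ay": -0.1, "az": -6.0, "dx": 6.6, "dy": 30.4, "dz": 9.7}, {"ay": -0.1, "az": -6.0, "dx": 3.4, "dy": 30.9, "dz": 9.7}]
```

```bash
python3 -m jog '[{"ax":0,"ay":0,"az":-6,"dx":7,"dy":30,"dz":10,"gripper":34},{"ax":0,"ay":0,"az":-6,"dx":3,"dy":31,"dz":10,"gripper":34},{"ax":0,"ay":0,"az":0,"dx":0,"dy":0,"dz":0,"gripper":34}]' 
python3 - <<'E'
from h import *
plan([548.5,-388.5,258],[180,0,120],3)
snap('wrist','w2')
E
```

```text
t: 1.75
position: [547.4, -390.7, 344.1]
eef_rot: [-179.9, -0.1, 119.9]
contact_force: [-0.4, 0.1, -0.6]
finger_gap: 34.0
dist 86.1 ang 0.1 now [ 547.4 -390.7  344.1] [-1.799e+02 -1.000e-01  1.199e+02] t 1.75
[{"dx": 0.4, "dy": 0.7, "dz": 28.7}, {"dx": 0.4, "dy": 0.7, "dz": 28.7}, {"dx": 0.4, "dy": 0.7, "dz": 28.7}]
```

View pics/w2.png

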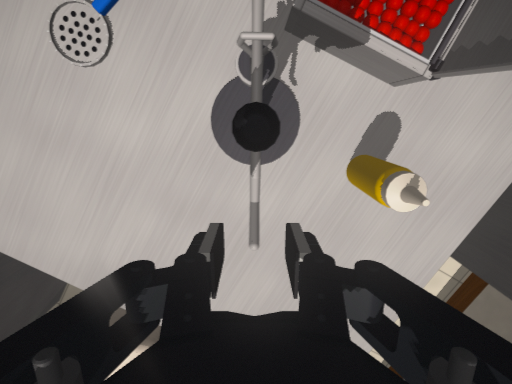

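```bash
python3 -m jog '[{"ax":0,"ay":0,"az":0,"dx":1,"dy":1,"dz":29,"gripper":34},{"ax":0,"ay":0,"az":0,"dx":0,"dy":1,"dz":29,"gripper":34},{"ax":0,"ay":0,"az":0,"dx":0,"dy":0,"dz":28,"gripper":26},{"ax":0,"ay":0,"az":0,"dx":0,"dy":0,"dz":0,"gripper":20}]' 
python3 - <<'E'
from h import *
# arc plan: 120 deg about axis, tool x toward axis, radius 62
A=np.array([517.5,-335]);s=state();print(s['position'],s['eef_rot'])
import math
st=120/15
r=62
# chord in tool frame each step (tool x inward; yaw decreasing). 
y=math.radians(120);p=A-r*np.array([math.cos(y),math.sin(y)]);y2=y-math.radians(8);q=A-r*np.array([math.cos(y2),math.sin(y2)])
R=Ro.from_euler('xyz',[180,0,120],degrees=True);print(R.inv().apply([*(q-p),0]))
E
```

```text
t: 2.2
position: [543.5, -396.1, 259.9]
eef_rot: [-179.8, 0.3, 119.0]
contact_force: [0.2, 1.5, -0.8]
finger_gap: 20.4
[ 543.49563425 -396.06163817  259.92257179] [-179.75552118    0.29773498  118.99218482]
[ 6.03379738e-01 -8.62873226e+00 -1.05671493e-15]
```

```bash
python3 -m jog '[{"ax":0,"ay":0,"az":7,"dx":0.8,"dy":-7,"dz":0,"gripper":20},{"ax":0,"ay":0,"az":7,"dx":0.8,"dy":-7,"dz":0,"gripper":20},{"ax":0,"ay":0,"az":7,"dx":0.8,"dy":-7,"dz":0,"gripper":20},{"ax":0,"ay":0,"az":7,"dx":0.8,"dy":-7,"dz":0,"gripper":20},{"ax":0,"ay":0,"az":7,"dx":0.8,"dy":-7,"dz":0,"gripper":20}]' 
cat >> h.py <<'E'
def arc(r,yaw1,n,A=(517.5,-335),z=260):
    import math
    s=state();p=s['position'];R=Ro.from_euler('xyz',s['eef_rot'],degrees=True);A=np.array(A)
    d=p[:2]-A;print('r',np.hypot(*d).round(1),'ang',np.degrees(np.arctan2(-d[1],-d[0])).round(1),'yaw',s['eef_rot'].round(1),p.round(1),'F',s['contact_force'].round(1),s['t'])
    y0=s['eef_rot'][2];prev=np.array(p)
    for i in range(1,n+1):
        y=y0+(yaw1-y0)*i/n;yr=math.radians(y)
        rr=np.hypot(*d)+(r-np.hypot(*d))*i/n
        a0=np.degrees(np.arctan2(-d[1],-d[0]));a=math.radians(a0+(yaw1-a0)*i/n)
        q=np.array([*(A-rr*np.array([math.cos(a),math.sin(a)])),p[2]+(z-p[2])*i/n])
        print('az',round((y0-yaw1)/n,1),R.inv().apply(q-prev).round(1))
        prev=q;R=Ro.from_euler('xyz',[180,0,y],degrees=True)
E
python3 -c "
from h import *
arc(62,0,11)"
```

```text
t: 2.7
position: [506.7, -406.3, 267.5]
eef_rot: [179.7, 0.6, 81.9]
contact_force: [0.6, 1.2, -0.5]
finger_gap: 19.7
r 72.1 ang 81.4 yaw [179.7   0.6  81.9] [ 506.7 -406.3  267.5] F [ 0.6  1.2 -0.5] 2.7
az 7.4 [ 1.6 -9.2  0.6]
az 7.4 [ 1.6 -9.   0.7]
az 7.4 [ 1.6 -8.9  0.7]
az 7.4 [ 1.5 -8.8  0.7]
az 7.4 [ 1.5 -8.7  0.7]
az 7.4 [ 1.5 -8.6  0.7]
az 7.4 [ 1.5 -8.5  0.7]
az 7.4 [ 1.5 -8.3  0.7]
az 7.4 [ 1.5 -8.2  0.7]
az 7.4 [ 1.5 -8.1  0.7]
az 7.4 [ 1.4 -8.   0.7]
```

```bash
python3 -m jog '[{"ax":0,"ay":0,"az":7,"dx":3.5,"dy":-8,"dz":2.5,"gripper":20},{"ax":0,"ay":0,"az":7,"dx":3.5,"dy":-8,"dz":2.5,"gripper":20},{"ax":0,"ay":0,"az":7,"dx":3,"dy":-8,"dz":2.5,"gripper":20},{"ax":0,"ay":0,"az":7,"dx":3,"dy":-8,"dz":2.5,"gripper":20},{"ax":0,"ay":0,"az":7,"dx":3,"dy":-8,"dz":2.5,"gripper":20},{"ax":0,"ay":0,"az":7,"dx":3,"dy":-8,"dz":2.5,"gripper":20}]' 
python3 -c "
from h import *
arc(62,0,6)"
```

```text
t: 3.3
position: [470.6, -380.5, 267.8]
eef_rot: [177.9, 0.2, 37.1]
contact_force: [0.0, -2.0, -0.1]
finger_gap: 20.3
r 65.4 ang 44.1 yaw [177.9   0.2  37.1] [ 470.6 -380.5  267.8] F [ 0.  -2.  -0.1] 3.3
az 6.2 [ 0.1 -8.4  1. ]
az 6.2 [ 0.2 -8.3  1.3]
az 6.2 [ 0.4 -8.2  1.3]
az 6.2 [ 0.6 -8.1  1.3]
az 6.2 [ 0.7 -8.   1.3]
az 6.2 [ 0.9 -8.   1.3]
```

```bash
python3 -m jog '[{"ax":0,"ay":0,"az":6,"dx":1.5,"dy":-9,"dz":3.5,"gripper":20},{"ax":-0.5,"ay":0,"az":6,"dx":1.5,"dy":-9,"dz":3.5,"gripper":20},{"ax":0,"ay":0,"az":6,"dx":2,"dy":-9,"dz":3.5,"gripper":20},{"ax":0,"ay":0,"az":6,"dx":2,"dy":-8,"dz":3,"gripper":20},{"ax":0,"ay":0,"az":6,"dx":2,"dy":-8,"dz":3,"gripper":20},{"ax":0,"ay":0,"az":3,"dx":1,"dy":-4,"dz":1,"gripper":20},{"ax":0,"ay":0,"az":0,"dx":0,"dy":0,"dz":0,"gripper":20}]' 
python3 -c "
from h import *
arc(62,0,2);plan([455.5,-335,260],[180,0,0],2)"
```

```text
t: 4.0
position: [460.0, -346.3, 267.3]
eef_rot: [176.3, -2.1, 1.5]
contact_force: [0.0, 0.9, -0.0]
finger_gap: 20.4
r 58.6 ang 11.1 yaw [176.3  -2.1   1.5] [ 460.  -346.3  267.3] F [ 0.   0.9 -0. ] 4.0
az 0.7 [-2.5 -5.8  3.2]
az 0.7 [-1.9 -5.9  3.7]
dist 14.2 ang 4.5 now [ 460.  -346.3  267.3] [176.3  -2.1   1.5] t 4.0
[{"ax": 1.8, "ay": -1.1, "az": 0.7, "dx": -2.2, "dy": -5.9, "dz": 3.2}, {"ax": 1.8, "ay": -1.1, "az": 0.7, "dx": -2.2, "dy": -5.8, "dz": 3.4}]
```

Centre on the axis' y, then take a look before squeezing.

```bash
python3 -m jog '[{"ax":2,"ay":-1,"az":1,"dx":-2,"dy":-6,"dz":3,"gripper":20},{"ax":2,"ay":-1,"az":0.5,"dx":-2,"dy":-6,"dz":3,"gripper":20},{"ax":0,"ay":0,"az":0,"dx":0,"dy":0,"dz":0,"gripper":20}]' 
python3 - <<'E'
from h import *
np.set_printoptions(suppress=True,precision=1)
plan([455.5,-335,260],[180,0,0],1)
c=snap('wrist','w3');snap('top','t3');snap('scene','s3');print(-c['R'].T@c['t'])
E
```

```text
t: 4.3
position: [456.0, -338.4, 267.0]
eef_rot: [-179.9, -0.5, -0.2]
contact_force: [0.5, 0.7, -0.6]
finger_gap: 19.7
dist 7.8 ang 0.5 now [ 456.  -338.4  267. ] [-179.9   -0.5   -0.2] t 4.3
[{"ax": -0.1, "ay": -0.5, "az": -0.2, "dx": -0.6, "dy": -3.4, "dz": 7.0}]
[ 519.9 -338.   410.1]
```

View pics/w3.png

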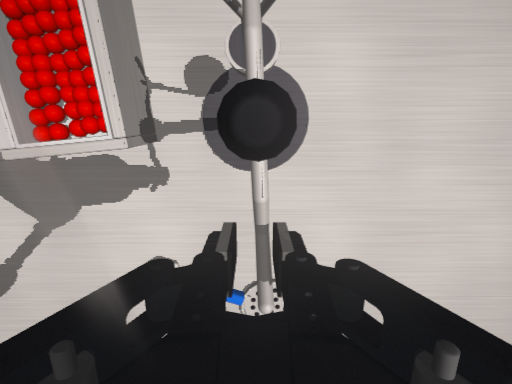

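View pics/s3.png

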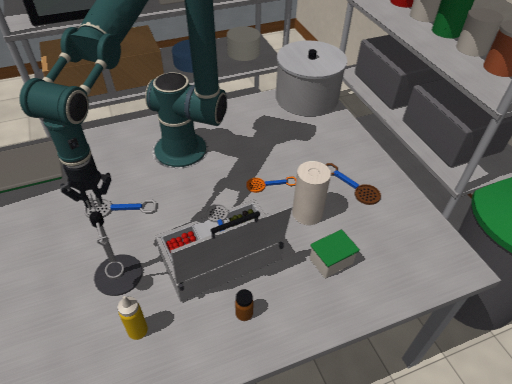

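```bash
python3 - <<'E'
from h import *
np.set_printoptions(suppress=True,precision=1)
c=load('w3')
a=pxz(c,257,120,302);print(a,pxz(c,265,306,296),pxz(c,260,170,284),pxz(c,263,215,284),px(c,257,120))
E
```

```text
[ 519.3 -338.9  302. ] [ 433.4 -342.7  296. ] [ 496.9 -340.4  284. ] [ 474.9 -341.9  284. ] [ 519.3 -338.9  301.3]
```

```bash
python3 -m jog '[{"ax":0,"ay":0,"az":0,"dx":0,"dy":0,"dz":3,"gripper":7},{"ax":0,"ay":0,"az":0,"dx":0,"dy":0,"dz":0,"gripper":7},{"ax":0,"ay":0,"az":0,"dx":0,"dy":0,"dz":0,"gripper":7}]' 20
python3 - <<'E'
from h import *
np.set_printoptions(suppress=True,precision=1)
c=snap('wrist','w4');crop('w4',180,60,340,320,2.2,'w4c')
E
```

```text
t: 4.75
position: [456.4, -338.9, 264.8]
eef_rot: [179.9, -0.6, -0.1]
contact_force: [0.8, 0.4, -0.2]
finger_gap: 7.4
```

View pics/w4c.png

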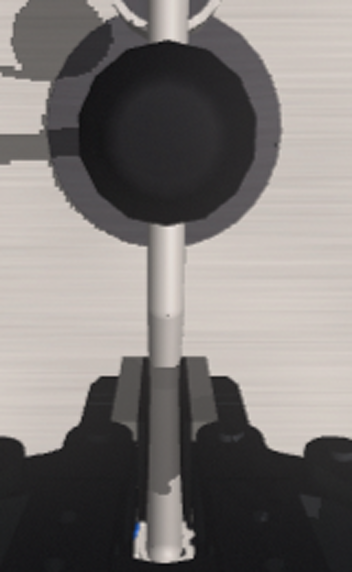

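```bash
python3 -m jog '[{"ax":0,"ay":0,"az":0,"dx":0,"dy":0,"dz":0,"gripper":34},{"ax":0,"ay":0,"az":0,"dx":0,"dy":0,"dz":0,"gripper":34},{"ax":0,"ay":0,"az":0,"dx":0,"dy":0,"dz":-30,"gripper":34},{"ax":0,"ay":0,"az":0,"dx":0,"dy":0,"dz":-40,"gripper":34},{"ax":0,"ay":0,"az":0,"dx":0,"dy":0,"dz":-30,"gripper":34}]' 
python3 - <<'E'
from h import *
plan([530,-5,310],[180,0,-4],9)
E
```

```text
t: 5.3
position: [452.1, -335.4, 358.7]
eef_rot: [-179.5, 0.1, -0.1]
contact_force: [-0.2, -0.8, -0.4]
finger_gap: 33.9
dist 343.0 ang 3.9 now [ 452.1 -335.4  358.7] [-1.795e+02  1.000e-01 -1.000e-01] t 5.3
[{"ax": -0.1, "az": 0.4, "dx": 8.6, "dy": -36.7, "dz": 5.7}, {"ax": -0.1, "az": 0.4, "dx": 8.3, "dy": -36.7, "dz": 5.7}, {"ax": -0.1, "az": 0.4, "dx": 8.1, "dy": -36.8, "dz": 5.6}, {"ax": -0.1, "az": 0.4, "dx": 7.8, "dy": -36.9, "dz": 5.6}, {"ax": -0.1, "az": 0.4, "dx": 7.5, "dy": -36.9, "dz": 5.6}, {"ax": -0.1, "az": 0.4, "dx": 7.2, "dy": -37.0, "dz": 5.5}, {"ax": -0.1, "az": 0.4, "dx": 6.9, "dy": -37.1, "dz": 5.5}, {"ax": -0.1, "az": 0.4, "dx": 6.6, "dy": -37.1, "dz": 5.5}, {"ax": -0.1, "az": 0.4, "dx": 6.4, "dy": -37.2, "dz": 5.4}]
```

```bash
python3 -m jog '[{"ax":0,"ay":0,"az":0.4,"dx":10,"dy":-37,"dz":5,"gripper":40},{"ax":0,"ay":0,"az":0.4,"dx":10,"dy":-37,"dz":5,"gripper":40},{"ax":0,"ay":0,"az":0.4,"dx":8,"dy":-37,"dz":5,"gripper":40},{"ax":0,"ay":0,"az":0.4,"dx":8,"dy":-37,"dz":5,"gripper":40},{"ax":0,"ay":0,"az":0.4,"dx":8,"dy":-37,"dz":5,"gripper":40},{"ax":0,"ay":0,"az":0.4,"dx":7,"dy":-37,"dz":5,"gripper":40},{"ax":0,"ay":0,"az":0.4,"dx":7,"dy":-37,"dz":5,"gripper":40},{"ax":0,"ay":0,"az":0.4,"dx":7,"dy":-37,"dz":5,"gripper":40},{"ax":0,"ay":0,"az":0.4,"dx":7,"dy":-30,"dz":5,"gripper":40},{"ax":0,"ay":0,"az":0,"dx":0,"dy":0,"dz":0,"gripper":40}]' 
python3 - <<'E'
from h import *
plan([540,-5,300],[180,0,-4],1)
c=snap('wrist','w5')
E
```

```text
t: 6.3
position: [538.5, -2.0, 319.7]
eef_rot: [-179.9, -0.4, -4.0]
contact_force: [0.0, 0.3, 0.4]
finger_gap: 40.0
dist 20.0 ang 0.4 now [538.5  -2.  319.7] [-179.9   -0.4   -4. ] t 6.3
[{"ax": -0.1, "ay": -0.4, "dx": 1.6, "dy": 2.9, "dz": 19.7}]
```

View pics/w5.png

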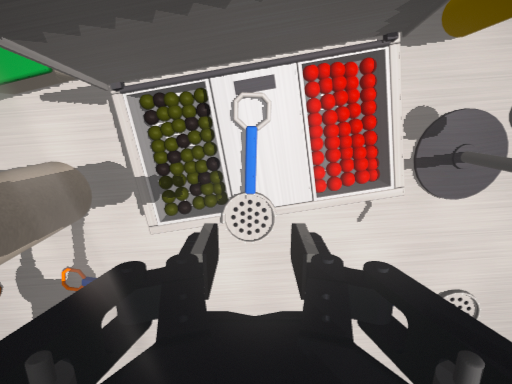

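```bash
python3 - <<'E'
from h import *
np.set_printoptions(suppress=True,precision=1)
c=load('w5')
l=pxz(c,251,96,109);d=pxz(c,248,217,109);g1=pxz(c,251.5,127,119);g2=pxz(c,250,192,119)
print('loop',l,'disc',d,np.hypot(*(d-l)[:2]),'grip',l+(d-l)*82/np.hypot(*(d-l)[:2]), g1,g2,np.degrees(np.arctan2(*(l-d)[[1,0]])))
fl=pxz(c,151,231,105);fr=pxz(c,404,193,105);hl=pxz(c,120,88,107);hr=pxz(c,395,40,107)
print(fl,fr,hl,hr,np.hypot(*(fl-fr)[:2]));f=fl-fr;print('yaw',np.degrees(np.arctan2(-f[0],f[1])))
f=hl-hr;print('yawh',np.degrees(np.arctan2(-f[0],f[1])))
E
```

```text
loop [628.1  -3.1 109. ] disc [473.7  12.4 109. ] 155.21117589171624 grip [546.6   5.1 109. ] [591.9  -1.2 119. ] [511.    6.7 119. ] -5.7411791122673
[461.2 148.3 105. ] [ 491.5 -197.4  105. ] [648.7 154.2 107. ] [ 677.8 -174.   107. ] 347.09779229895906
yaw 5.016443595306483
yawh 5.0593195409109954
```

```bash
python3 -c "
from h import *
plan([546.6,4.5,140],[180,0,-5.5],5)"
```

```text
dist 180.5 ang 1.5 now [538.2  -3.5 320.1] [-179.9   -0.4   -4.1] t 6.35
[{"ay": -0.1, "az": 0.3, "dx": 1.3, "dy": -1.7, "dz": 36.0}, {"ay": -0.1, "az": 0.3, "dx": 1.4, "dy": -1.7, "dz": 36.0}, {"ay": -0.1, "az": 0.3, "dx": 1.4, "dy": -1.7, "dz": 36.0}, {"ay": -0.1, "az": 0.3, "dx": 1.4, "dy": -1.7, "dz": 36.0}, {"ay": -0.1, "az": 0.3, "dx": 1.5, "dy": -1.7, "dz": 36.0}]
```

```bash
python3 -m jog '[{"ax":0,"ay":0,"az":0.3,"dx":1.4,"dy":-1.7,"dz":36,"gripper":36},{"ax":0,"ay":0,"az":0.3,"dx":1.4,"dy":-1.7,"dz":36,"gripper":36},{"ax":0,"ay":0,"az":0.3,"dx":1.4,"dy":-1.7,"dz":36,"gripper":36},{"ax":0,"ay":0,"az":0.3,"dx":1.4,"dy":-1.7,"dz":36,"gripper":36},{"ax":0,"ay":-0.4,"az":0.3,"dx":1.4,"dy":-1.7,"dz":34,"gripper":36},{"ax":0,"ay":0,"az":0,"dx":0,"dy":0,"dz":0,"gripper":36}]' 
python3 -c "
from h import *
plan([546.6,4.5,109],[180,0,-5.5],2);snap('wrist','w6')"
```

```text
t: 6.95
position: [549.5, -1.7, 141.2]
eef_rot: [179.9, -0.4, -5.7]
contact_force: [-1.6, -0.1, -0.5]
finger_gap: 35.8
dist 32.9 ang 0.5 now [549.5  -1.7 141.2] [179.9  -0.4  -5.7] t 6.95
[{"ax": 0.1, "ay": -0.2, "az": -0.1, "dx": -1.9, "dy": -3.0, "dz": 16.1}, {"ax": 0.1, "ay": -0.2, "az": -0.1, "dx": -1.8, "dy": -3.0, "dz": 16.1}]
```

View pics/w6.png

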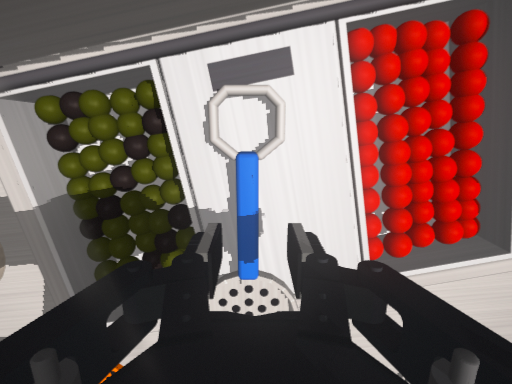

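```bash
python3 -m jog '[{"ax":0,"ay":-0.4,"az":-0.2,"dx":-2,"dy":-3.5,"dz":15,"gripper":36},{"ax":0,"ay":0,"az":0,"dx":-2,"dy":-3,"dz":14,"gripper":36},{"ax":0,"ay":0,"az":0,"dx":0,"dy":0,"dz":0,"gripper":36}]' 
python3 -c "
from h import *
plan([546.6,4.5,108],[180,0,-5.5],1)"
```

```text
t: 7.3
position: [551.7, 3.6, 118.6]
eef_rot: [179.9, -0.7, -5.6]
contact_force: [-0.2, -0.0, -0.7]
finger_gap: 36.4
dist 11.8 ang 0.8 now [551.7   3.6 118.6] [179.9  -0.7  -5.6] t 7.3
[{"ax": 0.1, "ay": -0.7, "az": -0.1, "dx": -5.3, "dy": -0.4, "dz": 10.5}]
```

```bash
python3 -m jog '[{"ax":0,"ay":-0.7,"az":0,"dx":-6,"dy":-0.5,"dz":6,"gripper":36},{"ax":0,"ay":0,"az":0,"dx":0,"dy":0,"dz":4,"gripper":36},{"ax":0,"ay":0,"az":0,"dx":0,"dy":0,"dz":0,"gripper":36}]' 
python3 -c "
from h import *
plan([546.6,4.5,108],[180,0,-5.5],1);snap('wrist','w7')"
```

```text
t: 7.6
position: [547.0, 4.9, 110.0]
eef_rot: [179.9, -0.2, -5.5]
contact_force: [0.7, 0.6, -0.1]
finger_gap: 36.1
dist 2.1 ang 0.3 now [547.    4.9 110. ] [179.9  -0.2  -5.5] t 7.6
[{"ax": 0.1, "ay": -0.2, "dx": -0.4, "dy": 0.5, "dz": 2.0}]
```

View pics/w7.png

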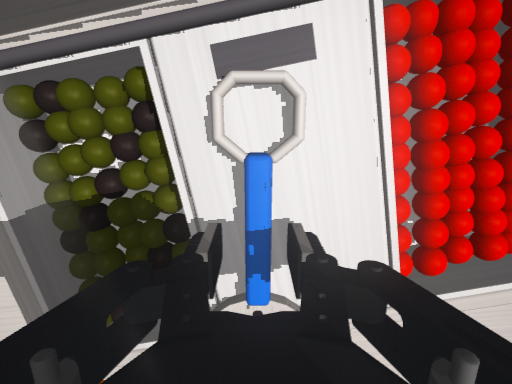

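```bash
python3 -m jog '[{"ax":0,"ay":0,"az":0,"dx":0,"dy":0,"dz":1.5,"gripper":10},{"ax":0,"ay":0,"az":0,"dx":0,"dy":0,"dz":0,"gripper":8},{"ax":0,"ay":0,"az":0,"dx":0,"dy":0,"dz":0,"gripper":8},{"ax":0,"ay":0,"az":0,"dx":0,"dy":0,"dz":0,"gripper":8}]' 70
```

```text
t: 8.05
position: [547.7, 4.8, 109.5]
eef_rot: [179.9, -0.3, -5.5]
contact_force: [0.1, -0.7, -1.0]
finger_gap: 11.6
```

```bash
python3 -m jog '[{"ax":0,"ay":0,"az":0,"dx":0,"dy":0,"dz":-10,"gripper":8},{"ax":0,"ay":0,"az":0,"dx":0,"dy":0,"dz":-20,"gripper":8},{"ax":0,"ay":0,"az":0,"dx":0,"dy":0,"dz":-30,"gripper":8},{"ax":0,"ay":0,"az":0,"dx":0,"dy":0,"dz":-30,"gripper":8},{"ax":0,"ay":0,"az":0,"dx":0,"dy":0,"dz":-20,"gripper":8}]' 70
python3 -c "
from h import *
snap('wrist','w8');crop('w8',130,30,390,320,2,'w8c')
plan([400,-230,300],[180,0,0],1)"
```

```text
t: 8.55
position: [543.0, 5.3, 219.5]
eef_rot: [179.8, 0.4, -5.5]
contact_force: [0.5, -0.2, -1.5]
finger_gap: 11.5
dist 286.9 ang 5.5 now [545.1   5.3 223.3] [179.9   0.   -5.5] t 8.6
[{"ax": 0.1, "az": -5.5, "dx": -121.7, "dy": 248.4, "dz": -76.0}]
```

View pics/w8c.png

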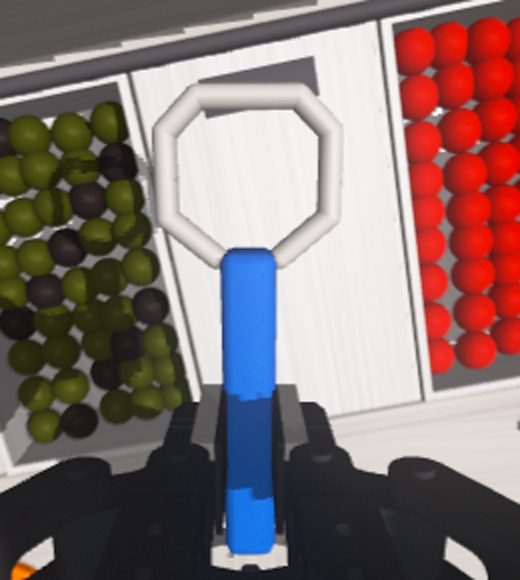

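```bash
python3 -c "
from h import *
plan([410,-270,320],[180,-40,0],7)"
```

```text
dist 321.5 ang 40.4 now [545.1   5.3 223.3] [179.9   0.   -5.5] t 8.6
[{"ax": 0.3, "ay": 5.7, "az": -0.8, "dx": -15.4, "dy": 41.0, "dz": -13.7}, {"ax": 0.3, "ay": 5.7, "az": -0.8, "dx": -14.5, "dy": 40.8, "dz": -15.4}, {"ax": 0.3, "ay": 5.7, "az": -0.8, "dx": -13.4, "dy": 40.5, "dz": -17.0}, {"ax": 0.3, "ay": 5.7, "az": -0.8, "dx": -12.2, "dy": 40.2, "dz": -18.5}, {"ax": 0.3, "ay": 5.7, "az": -0.8, "dx": -10.8, "dy": 40.0, "dz": -19.9}, {"ax": 0.3, "ay": 5.7, "az": -0.8, "dx": -9.3, "dy": 39.8, "dz": -21.1}, {"ax": 0.3, "ay": 5.7, "az": -0.8, "dx": -7.6, "dy": 39.5, "dz": -22.1}]
```

```bash
python3 -m jog '[{"ax":0.3,"ay":5,"az":-0.8,"dx":-15,"dy":35,"dz":-20,"gripper":8},{"ax":0.3,"ay":5.7,"az":-0.8,"dx":-14,"dy":40,"dz":-18,"gripper":8},{"ax":0.3,"ay":5.7,"az":-0.8,"dx":-13,"dy":40,"dz":-18,"gripper":8},{"ax":0.3,"ay":5.7,"az":-0.8,"dx":-12,"dy":40,"dz":-19,"gripper":8},{"ax":0.3,"ay":5.7,"az":-0.8,"dx":-11,"dy":40,"dz":-20,"gripper":8},{"ax":0.3,"ay":5.7,"az":-0.8,"dx":-9,"dy":40,"dz":-21,"gripper":8},{"ax":0.3,"ay":5.7,"az":-0.8,"dx":-8,"dy":39,"dz":-22,"gripper":8},{"ax":0,"ay":0,"az":0,"dx":0,"dy":0,"dz":0,"gripper":8}]' 70
python3 -c "
from h import *
print(state()['joint_pos'].round(1))
plan([402,-339,270],[180,-80,0],6)"
```

```text
t: 9.4
position: [419.9, -252.4, 324.5]
eef_rot: [179.7, -37.3, 0.5]
contact_force: [-0.9, -0.6, -1.8]
finger_gap: 12.1
[-54.7 -26.5 127.5  34.7  60.4  22.4]
dist 103.8 ang 42.7 now [ 419.9 -252.4  324.5] [179.7 -37.3   0.5] t 9.4
[{"ay": 7.1, "az": 0.1, "dx": -8.0, "dy": 14.4, "dz": 5.4}, {"ay": 7.1, "az": 0.1, "dx": -8.6, "dy": 14.4, "dz": 4.4}, {"ay": 7.1, "az": 0.1, "dx": -9.0, "dy": 14.4, "dz": 3.3}, {"ay": 7.1, "az": 0.1, "dx": -9.3, "dy": 14.4, "dz": 2.2}, {"ay": 7.1, "az": 0.1, "dx": -9.5, "dy": 14.4, "dz": 1.0}, {"ay": 7.1, "az": 0.1, "dx": -9.6, "dy": 14.4, "dz": -0.2}]
```

```bash
cat >> h.py <<'E'
def rec():
    import json
    s=state();open('rec.jsonl','a').write(json.dumps([list(map(float,s[k])) for k in('joint_pos','position','eef_rot')])+'\n');print(s['joint_pos'].round(1))
E
python3 -c "
from h import *
rec()"
python3 -m jog '[{"ax":0,"ay":7,"az":0,"dx":-6,"dy":12,"dz":4,"gripper":8},{"ax":0,"ay":7,"az":0,"dx":-6,"dy":12,"dz":3,"gripper":8},{"ax":0,"ay":0,"az":0,"dx":0,"dy":0,"dz":0,"gripper":8}]' 70
python3 -c "
from h import *
rec()"
python3 -m jog '[{"ax":0,"ay":7,"az":0,"dx":-6,"dy":12,"dz":3,"gripper":8},{"ax":0,"ay":7,"az":0,"dx":-6,"dy":12,"dz":2,"gripper":8},{"ax":0,"ay":0,"az":0,"dx":0,"dy":0,"dz":0,"gripper":8}]' 70
python3 -c "
from h import *
rec()"
```

```text
[-54.7 -26.5 127.5  34.7  60.4  22.4]
t: 9.7
position: [413.8, -278.3, 311.4]
eef_rot: [179.4, -51.7, 0.5]
contact_force: [-0.6, 0.3, -2.1]
finger_gap: 11.2
[-67.6 -26.1 135.   56.   60.9  -2.3]
t: 10.0
position: [412.5, -300.4, 299.7]
eef_rot: [179.3, -65.7, 1.0]
contact_force: [-0.7, 0.1, -2.8]
finger_gap: 11.5
[-76.9 -19.3 140.2  74.3  67.3 -25.3]
```

```bash
cat > kin.py <<'E'
from h import *
import json
from scipy.optimize import least_squares
D=[json.loads(l) for l in open('rec.jsonl')]
D.append([[-66.744,15.12,91.902,0,72.978,-2.114],[289.212,-609.897,231.28],[180,0,25.37]])
def fk(q,k):
    a1,d1,L2,a3,L3,L6,off=k
    R1=Ro.from_euler('z',q[0],degrees=True)
    R2=R1*Ro.from_euler('y',q[1],degrees=True);R3=R2*Ro.from_euler('y',q[2],degrees=True)
    R5=R3*Ro.from_euler('z',q[3],degrees=True)*Ro.from_euler('y',q[4],degrees=True)
    R6=R5*Ro.from_euler('z',q[5],degrees=True)
    p=R1.apply([a1,off,d1])+R2.apply([0,0,L2])+R3.apply([a3,0,L3])+R6.apply([0,0,L6])
    return p,R6
def res(k):
    return np.concatenate([fk(d[0],k)[0]-d[1] for d in D])
r=least_squares(res,[0,350,420,0,430,280,25]);K=r.x
C=[(fk(d[0],K)[1].inv()*Ro.from_euler('xyz',d[2],degrees=True)) for d in D]
T6=C[-1]
lo=np.array([-150.88,-54.13,17.81,-75.09,0,-146.25]);hi=np.array([150.88,125.18,147.31,255.09,152.58,146.25])
def ik(pos,rpy,q0):
    T=Ro.from_euler('xyz',rpy,degrees=True)
    def f(q):
        p,R=fk(q,K);return np.concatenate([(p-pos),300*((R*T6).inv()*T).as_rotvec()])
    s=least_squares(f,np.clip(q0,lo+.1,hi-.1),bounds=(lo,hi));return s.x.round(1),np.abs(s.fun).max().round(1)
if __name__=='__main__':
    print(K.round(1),np.abs(r.fun).max());print([c.as_euler('xyz',degrees=True).round(1).tolist() for c in C])
    q=D[-2][0]
    for x in(402,430,450,462):
      for z in(229,205,190):
        for pit in(-90,-75,-60): print(x,z,pit,*ik([x,-339,z],[180,pit,0],q))
E
python3 kin.py
```

```text
[  0.  251.8 512.    1.4 566.2 347.7  24.9] 0.005271602982787726
[[0.0, 0.0, 90.0], [0.0, 0.0, 90.0], [0.0, 0.0, 90.0], [-0.0, 0.0, 90.0]]
402 229 -90 [-85.1  13.5 143.2  94.5  88.  -66.8] 0.0
402 229 -75 [-83.1  -0.7 142.3  85.8  74.  -50.1] 0.0
402 229 -60 [-77.5 -10.1 138.5  72.   62.7 -30.7] 0.0
402 205 -90 [-85.1  17.7 142.9  94.7  88.4 -70.7] 0.0
402 205 -75 [-83.1   2.9 142.7  87.   73.8 -54.3] 0.0
402 205 -60 [-77.5  -7.4 139.5  73.8  61.7 -34.6] 0.0
402 190 -90 [-85.1  20.4 142.6  94.7  88.6 -73. ] 0.0
402 190 -75 [-83.1   5.3 142.9  87.7  73.7 -56.9] 0.0
402 190 -60 [-77.5  -5.7 140.1  75.1  61.  -37.2] 0.0
430 229 -90 [-80.4  13.9 142.5  98.8  86.2 -66.8] 0.0
430 229 -75 [-7.850e+01  1.000e-01  1.416e+02  8.940e+01  7.120e+01 -5.000e+01] 0.0
430 229 -60 [-73.1  -8.9 137.6  74.3  59.4 -29.8] 0.0
430 205 -90 [-80.4  18.  142.3  99.   86.8 -70.6] 0.0
430 205 -75 [-78.5   3.6 142.   90.7  71.2 -54.2] 0.0
430 205 -60 [-73.1  -6.3 138.6  76.4  58.5 -33.9] 0.0
430 190 -90 [-80.4  20.7 142.   99.1  87.2 -72.9] 0.0
430 190 -75 [-78.5   5.9 142.2  91.6  71.3 -56.8] 0.0
430 190 -60 [
[... 312 characters left out ...]
50 205 -60 [-70.1  -5.4 137.7  78.1  56.3 -33.4] 0.0
450 190 -90 [-77.2  20.9 141.4 102.2  86.2 -72.8] 0.0
450 190 -75 [-75.4   6.4 141.5  94.2  69.6 -56.8] 0.0
450 190 -60 [-70.1  -3.6 138.3  79.6  55.9 -36.1] 0.0
462 229 -90 [-75.4  14.6 141.5 103.4  84.1 -66.8] 0.0
462 229 -75 [-73.5   1.2 140.5  93.3  68.1 -50.1] 0.0
462 229 -60 [-68.4  -7.3 136.2  76.8  55.8 -29. ] 0.0
462 205 -90 [-75.4  18.6 141.3 103.8  85.  -70.5] 0.0
462 205 -75 [-73.5   4.6 140.9  94.9  68.4 -54.2] 0.0
462 205 -60 [-68.4  -4.8 137.2  79.2  55.1 -33.2] 0.0
462 190 -90 [-75.4  21.1 141.  104.   85.6 -72.7] 0.0
462 190 -75 [-73.5   6.8 141.   95.8  68.6 -56.8] 0.0
462 190 -60 [-68.4  -3.  137.7  80.7  54.7 -35.9] 0.0
```

```bash
python3 -c "
from h import *
plan([402,-339,245],[180,-86,0],4)"
```

```text
dist 67.7 ang 20.3 now [ 412.5 -300.4  299.7] [179.3 -65.7   1. ] t 10.0
[{"ax": -0.1, "ay": 5.1, "az": 0.1, "dx": -13.6, "dy": 9.6, "dz": 3.2}, {"ax": -0.1, "ay": 5.1, "az": 0.1, "dx": -13.8, "dy": 9.6, "dz": 2.0}, {"ax": -0.1, "ay": 5.1, "az": 0.1, "dx": -13.9, "dy": 9.6, "dz": 0.8}, {"ax": -0.1, "ay": 5.1, "az": 0.1, "dx": -13.9, "dy": 9.6, "dz": -0.4}]
```

```bash
python3 -m jog '[{"ax":0,"ay":5,"az":0,"dx":-13,"dy":9,"dz":2,"gripper":8},{"ax":0,"ay":5,"az":0,"dx":-13,"dy":10,"dz":1,"gripper":8},{"ax":0,"ay":5,"az":0,"dx":-13,"dy":10,"dz":0,"gripper":8},{"ax":0,"ay":5,"az":0,"dx":-13,"dy":10,"dz":-1,"gripper":8},{"ax":0,"ay":0,"az":0,"dx":0,"dy":0,"dz":0,"gripper":8}]' 70
python3 -c "
from h import *
rec();plan([402,-339,245],[180,-86,0],2)
snap('wrist','w9');snap('scene','s9')"
```

```text
t: 10.5
position: [406.7, -337.2, 251.7]
eef_rot: [-178.9, -85.3, 0.9]
contact_force: [0.2, -0.0, -2.9]
finger_gap: 11.7
[-84.2   6.2 141.8  90.7  84.1 -57.8]
dist 8.3 ang 2.2 now [ 406.7 -337.2  251.7] [-178.9  -85.3    0.9] t 10.5
[{"ax": -1.0, "ay": 0.3, "dx": -3.5, "dy": 0.8, "dz": -2.1}, {"ax": -1.0, "ay": 0.3, "dx": -3.5, "dy": 0.8, "dz": -2.1}]
```

View pics/w9.png

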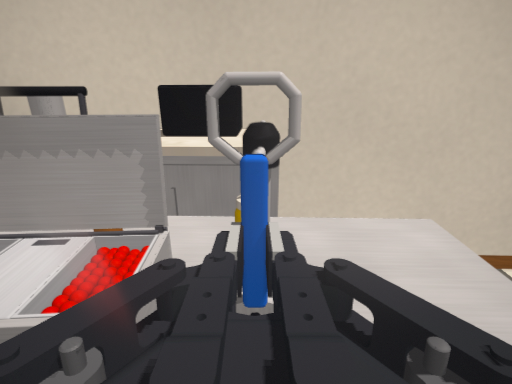

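View pics/s9.png

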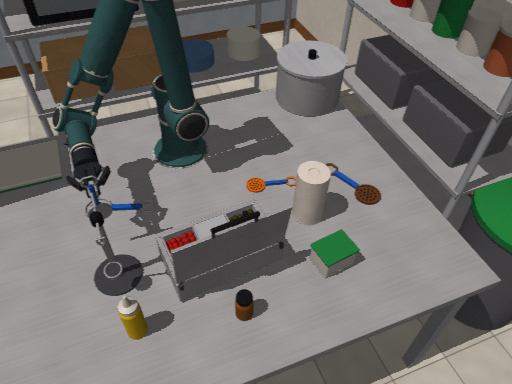

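```bash
python3 - <<'E'
from h import *
np.set_printoptions(suppress=True,precision=1)
c=load('w9');crop('w9',190,55,330,175,5,'w9c')
d=c['depth']
print(d[70:86,254],d[120:160:3,260])
for v in(77,78,79): print('bar',px(c,254,v))
for v in (125,131,140,145,150): print('x',v,px(c,261,v))
print(px(c,240,78),px(c,275,78),px(c,211,115),px(c,297,115))
s=state();R=Ro.from_euler('xyz',s['eef_rot'],degrees=True)
print('bar in tool',R.inv().apply(px(c,254,78)-s['position']))
E
```

```text
[1440.3 1450.5  128.1  127.5  128.1  127.8  127.1  128.3  128.1  128.8
  128.1  128.3  129.2  130.2  130.9 1472.9] [1534.   244.7  233.5  233.8  232.3  232.9  232.5  232.5  233.4  234.4
  223.5  161.2  135.6  135.2]
bar [ 407.7 -336.6  334.8]
bar [ 407.3 -336.6  334.3]
bar [ 408.  -336.6  333.9]
x 125 [ 508.9 -338.8  301.6]
x 131 [ 505.3 -338.9  297. ]
x 140 [ 502.1 -339.   290.1]
x 145 [ 501.  -339.   286.1]
x 150 [ 492.3 -339.2  283.6]
[ 407.6 -330.1  334.3] [ 407.7 -346.3  334.3] [ 406.5 -315.9  317.8] [ 407.2 -357.2  317.8]
bar in tool [76.6 -0.1 -5.7]
```

View pics/w9c.png

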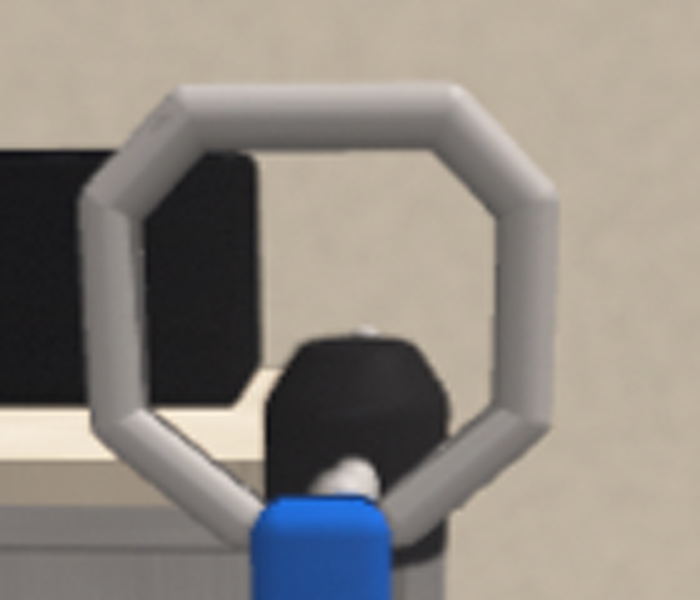

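```bash
python3 -c "
from h import *
plan([416,-339,230],[180,-87,0],3)"
```

```text
dist 28.9 ang 2.6 now [ 407.  -337.7  257.5] [171.9 -85.4  10.1] t 10.6
[{"ax": -0.7, "ay": 0.5, "az": 0.3, "dx": -8.9, "dy": 0.5, "dz": 3.7}, {"ax": -0.7, "ay": 0.5, "az": 0.3, "dx": -8.9, "dy": 0.5, "dz": 3.6}, {"ax": -0.7, "ay": 0.5, "az": 0.3, "dx": -9.0, "dy": 0.4, "dz": 3.6}]
```

```bash
python3 -m jog '[{"ax":-0.7,"ay":0.5,"az":0.3,"dx":-9,"dy":0.5,"dz":3,"gripper":8},{"ax":-0.7,"ay":0.5,"az":0.3,"dx":-9,"dy":0.5,"dz":3,"gripper":8},{"ax":-0.7,"ay":0.5,"az":0.3,"dx":-8,"dy":0.5,"dz":3,"gripper":8},{"ax":0,"ay":0,"az":0,"dx":0,"dy":0,"dz":0,"gripper":8},{"ax":0,"ay":0,"az":0,"dx":0,"dy":0,"dz":0,"gripper":8}]' 70
python3 -c "
from h import *
plan([416,-339,230],[180,-87,0],1);snap('wrist','w10');snap('scene','s10');plan([416,-339,230],[180,-87,0],1);crop('w10',190,55,330,175,5,'w10c')"
```

```text
t: 11.1
position: [417.9, -337.1, 239.9]
eef_rot: [158.7, -86.7, 21.7]
contact_force: [0.1, 0.4, -1.4]
finger_gap: 11.6
dist 10.3 ang 1.3 now [ 417.9 -337.1  239.9] [158.7 -86.7  21.7] t 11.1
[{"ax": -0.3, "ay": 0.1, "az": 1.2, "dx": -10.0, "dy": 1.7, "dz": -1.4}]
dist 10.0 ang 1.2 now [ 417.7 -337.4  239.8] [158.8 -86.7  21.5] t 11.2
[{"ax": -0.3, "ay": 0.1, "az": 1.2, "dx": -9.9, "dy": 1.4, "dz": -1.2}]
```

View pics/w10c.png

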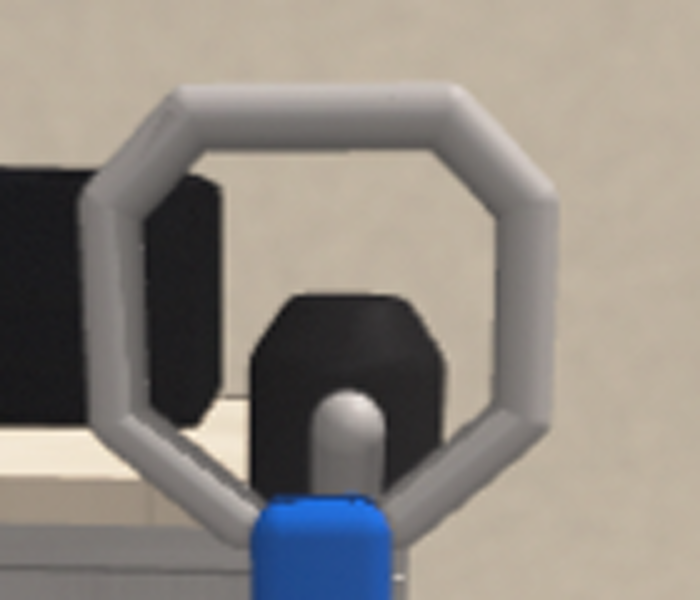

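```bash
python3 -m jog '[{"ax":-0.3,"ay":0,"az":0.6,"dx":-7,"dy":1,"dz":0,"gripper":8},{"ax":0,"ay":0,"az":0.6,"dx":-5,"dy":1,"dz":0,"gripper":8},{"ax":0,"ay":0,"az":0,"dx":0,"dy":0,"dz":6,"gripper":8},{"ax":0,"ay":0,"az":0,"dx":0,"dy":0,"dz":6,"gripper":8},{"ax":0,"ay":0,"az":0,"dx":0,"dy":0,"dz":0,"gripper":8}]' 70
python3 -c "
from h import *
plan([434,-339,222],[180,-87,0],1);snap('wrist','w11');crop('w11',190,55,330,175,5,'w11c');plan([434,-339,222],[180,-87,0],1)"
```

```text
t: 11.7
position: [429.6, -341.0, 227.1]
eef_rot: [179.2, -86.9, 0.6]
contact_force: [0.5, 0.0, -2.4]
finger_gap: 11.8
dist 7.1 ang 0.2 now [ 429.6 -341.   227.1] [179.2 -86.9   0.6] t 11.7
[{"ax": 0.1, "ay": 0.1, "dx": -4.8, "dy": -2.0, "dz": 4.7}]
dist 7.1 ang 0.2 now [ 429.4 -340.9  227.1] [179.2 -86.9   0.7] t 11.75
[{"ax": 0.1, "ay": 0.1, "dx": -4.8, "dy": -1.9, "dz": 4.8}]
```

View pics/w11c.png

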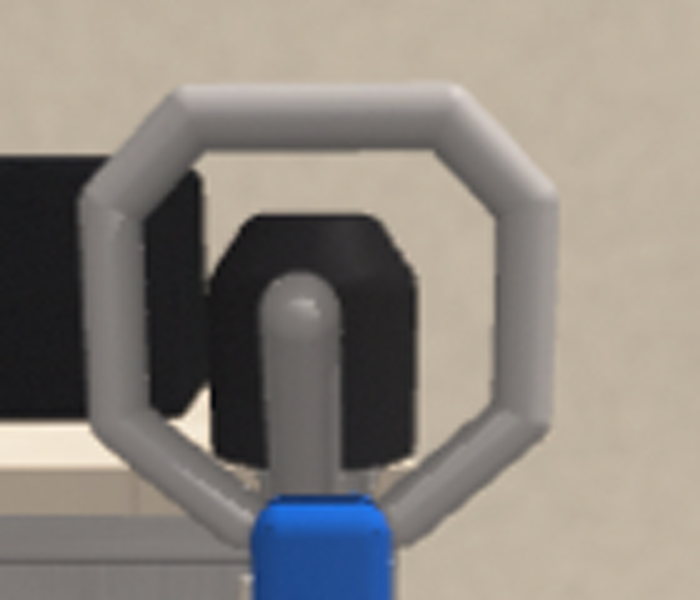

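```bash
python3 -m jog '[{"ax":0,"ay":0,"az":0,"dx":-4,"dy":-1,"dz":5,"gripper":8},{"ax":0,"ay":0,"az":0,"dx":-7,"dy":-0.5,"dz":5,"gripper":8},{"ax":0,"ay":0,"az":0,"dx":-7,"dy":0,"dz":5,"gripper":8},{"ax":0,"ay":0,"az":0,"dx":0,"dy":0,"dz":0,"gripper":8}]' 70
python3 -c "
from h import *
plan([446,-339.5,208],[180,-87,0],1);snap('wrist','w12');crop('w12',190,55,330,175,5,'w12c');plan([455.5,-339.5,194],[180,-87,0],1)"
```

```text
t: 12.15
position: [444.8, -339.3, 206.6]
eef_rot: [178.8, -86.9, 1.1]
contact_force: [-1.2, 0.4, -1.4]
finger_gap: 11.4
dist 1.9 ang 0.2 now [ 444.8 -339.3  206.6] [178.8 -86.9   1.1] t 12.15
[{"ax": 0.1, "ay": 0.1, "az": 0.1, "dx": 1.5, "dy": 0.2, "dz": 1.1}]
dist 16.9 ang 0.2 now [ 444.7 -339.3  207. ] [178.6 -86.9   1.2] t 12.2
[{"ax": 0.1, "ay": 0.1, "az": 0.1, "dx": -12.4, "dy": 0.1, "dz": 11.5}]
```

View pics/w12c.png

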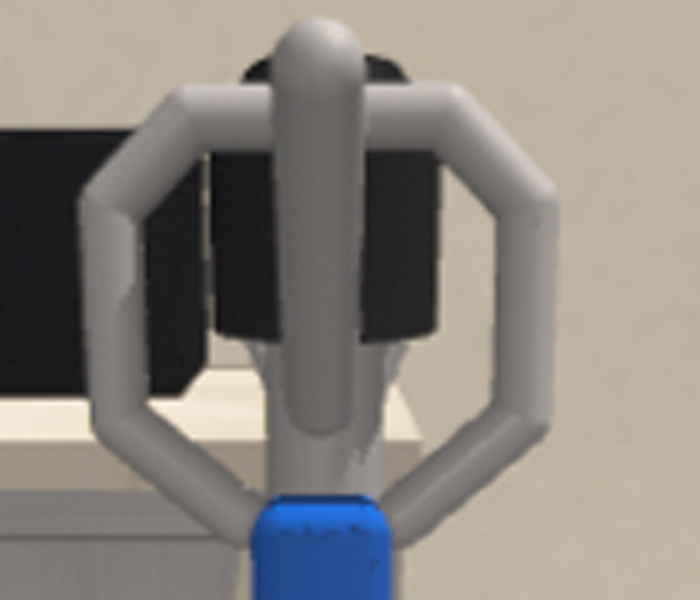

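Threaded: the hook tip is now in front of the loop bar. Now seat it gently.

```bash
python3 -m jog '[{"ax":0,"ay":0,"az":0,"dx":-4,"dy":0,"dz":5,"gripper":8},{"ax":0,"ay":0,"az":0,"dx":-4,"dy":0,"dz":4,"gripper":8},{"ax":0,"ay":0,"az":0,"dx":-3,"dy":0,"dz":1,"gripper":8},{"ax":0,"ay":0,"az":0,"dx":0,"dy":0,"dz":0,"gripper":8}]' 70
python3 -c "
from h import *
plan([455.5,-339.5,190],[180,-87,0],1);c=snap('wrist','w13');crop('w13',190,55,330,175,5,'w13c');print(px(c,237,78),px(c,283,78))"
```

```text
t: 12.6
position: [455.0, -339.5, 194.4]
eef_rot: [178.8, -86.9, 1.0]
contact_force: [-0.6, 0.3, -1.7]
finger_gap: 11.5
dist 4.4 ang 0.2 now [ 455.  -339.5  194.4] [178.8 -86.9   1. ] t 12.6
[{"ax": 0.1, "ay": 0.1, "az": 0.1, "dx": -4.3, "dy": -0.1, "dz": 0.7}]
[ 453.0111566  -330.90675579  276.95826183] [ 454.04548128 -352.19453007  277.04805521]
```

View pics/w13c.png

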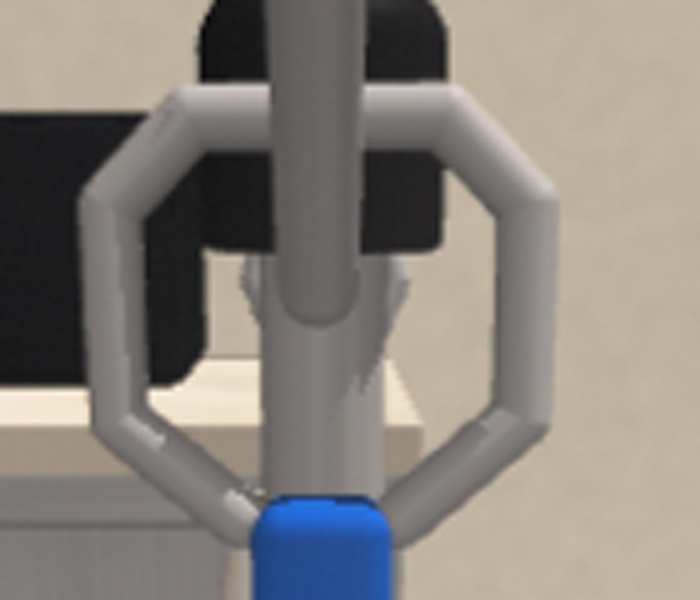

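```bash
python3 -m jog '[{"ax":0,"ay":0,"az":0,"dx":-3,"dy":0,"dz":0.5,"gripper":8},{"ax":0,"ay":0,"az":0,"dx":-2,"dy":0,"dz":0,"gripper":8},{"ax":0,"ay":0,"az":0,"dx":0,"dy":0,"dz":0,"gripper":8}]' 70
python3 -c "
from h import *
print(state()['position'],state()['contact_force'])"
```

```text
t: 12.95
position: [455.1, -339.9, 189.5]
eef_rot: [177.8, -87.0, 2.1]
contact_force: [0.3, 0.1, -1.3]
finger_gap: 11.8
[ 455.08940702 -339.90018223  189.53658559] [ 0.33685382  0.12915017 -1.27009937]
```

```bash
python3 -m jog '[{"ax":0,"ay":0,"az":0,"dx":-1.5,"dy":0,"dz":0,"gripper":8},{"ax":0,"ay":0,"az":0,"dx":0,"dy":0,"dz":0,"gripper":14},{"ax":0,"ay":0,"az":0,"dx":0,"dy":0,"dz":0,"gripper":22},{"ax":0,"ay":0,"az":0,"dx":0,"dy":0,"dz":0,"gripper":34},{"ax":0,"ay":0,"az":0,"dx":0,"dy":0,"dz":0,"gripper":40},{"ax":0,"ay":0,"az":0,"dx":0,"dy":0,"dz":0,"gripper":40}]' 30
python3 -c "
from h import *
c=snap('wrist','w14');s=state();print(s['position'],s['contact_force'])"
```

```text
t: 13.55
position: [455.0, -340.8, 189.9]
eef_rot: [175.0, -87.2, 4.7]
contact_force: [0.4, -0.5, 0.2]
finger_gap: 40.1
[ 455.04365014 -340.75802173  189.90335082] [0.01087594 0.19109002 0.37074804]
```

View pics/w14.png

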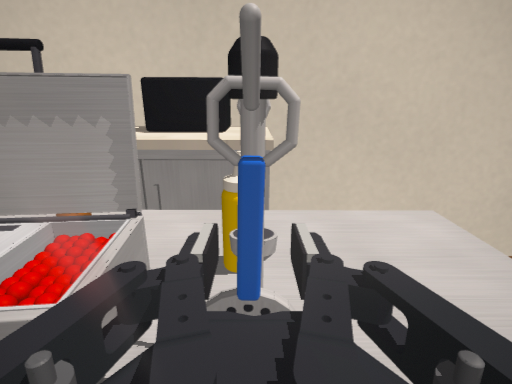

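```bash
python3 -c "
from kin import *
q=state()['joint_pos']
for x in(420,390,360,330): print(x,*ik([x,-340,190],[180,-87,0],q))
for x in(390,360,330): print(x,*ik([x,-340,230],[180,-70,0],q))
"
python3 -m jog '[{"ax":0,"ay":0,"az":0,"dx":0,"dy":0,"dz":-10,"gripper":40},{"ax":0,"ay":0,"az":0,"dx":0,"dy":0,"dz":-15,"gripper":40},{"ax":0,"ay":0,"az":0,"dx":0,"dy":0,"dz":-15,"gripper":40},{"ax":0,"ay":0,"az":0,"dx":0,"dy":0,"dz":-15,"gripper":40}]'
python3 -c "
from h import *
plan([390,-340,190],[180,-87,0],1);rec()"
```

```text
420 [-82.   17.4 142.5  96.5  84.4 -70. ] 0.0
390 [-87.   17.1 143.   91.8  86.2 -70.1] 0.0
360 [-92.   17.  143.3  87.1  87.9 -70.2] 0.0
330 [-97.1  17.  143.3  82.3  89.6 -70.4] 0.0
390 [-83.6  -4.7 141.4  80.4  71.3 -44. ] 0.0
360 [-88.6  -5.3 141.9  76.9  74.7 -44.6] 0.0
330 [-93.6  -5.5 142.1  73.5  78.  -45.5] 0.0
t: 14.0
position: [398.3, -339.2, 192.9]
eef_rot: [174.5, -87.2, 5.5]
contact_force: [-1.0, -0.7, 0.2]
finger_gap: 40.0
dist 8.9 ang 0.3 now [ 398.3 -339.2  192.9] [174.5 -87.2   5.5] t 14.0
[{"ay": -0.2, "az": 0.3, "dx": -3.3, "dy": 0.8, "dz": -8.2}]
[-85.6  16.8 143.   93.1  85.9 -70.1]
```

```bash
python3 -c "
from kin import *
q=state()['joint_pos']
s=state();R0=Ro.from_euler('xyz',s['eef_rot'],degrees=True);R1=Ro.from_euler('xyz',[180,0,95],degrees=True)
rv=(R0.inv()*R1).as_rotvec();print(np.degrees(np.linalg.norm(rv)))
W=[(0,s['position']),(.15,[345,-335,220]),(.45,[360,-230,400]),(1,[680,-10,440])]
for f in np.linspace(0,1,11):
    p=[np.interp(f,[w[0] for w in W],[w[1][i] for w in W]) for i in range(3)]
    e=(R0*Ro.from_rotvec(rv*f)).as_euler('xyz',degrees=True)
    q,er=ik(p,e,q);print(f.round(2),np.round(p),e.round(0),q,er)
"

```

```text
121.2399228365322
0.0 [ 398. -339.  193.] [175. -87.   6.] [-85.6  16.8 143.   93.1  85.9 -70.1] 0.0
0.1 [ 363. -336.  211.] [145. -78.  43.] [-90.4   9.8 139.3  78.9  85.3 -66.3] 0.0
0.2 [ 348. -318.  250.] [144. -68.  51.] [-9.020e+01  1.000e-01  1.362e+02  6.890e+01  8.610e+01 -6.050e+01] 0.0
0.3 [ 352. -282.  310.] [146. -59.  56.] [-85.6 -11.3 132.5  61.4  87.8 -52.2] 0.0
0.4 [ 358. -248.  370.] [150. -50.  61.] [-79.5 -19.2 126.6  54.   90.3 -44.8] 0.0
0.5 [ 389. -210.  404.] [153. -40.  66.] [-67.4 -22.2 120.8  46.9  87.9 -37.7] 0.0
0.6 [ 447. -170.  411.] [157. -31.  71.] [-50.5 -20.2 114.8  38.   81.7 -29.1] 0.0
0.7 [ 505. -130.  418.] [162. -23.  76.] [-34.9 -14.8 107.1  27.4  79.  -20.4] 0.0
0.8 [564. -90. 425.] [167. -15.  82.] [-21.7  -7.1  97.6  17.   80.6 -13.3] 0.0
0.9 [622. -50. 433.] [173.  -7.  88.] [-11.3   2.3  86.4   7.9  85.9  -9. ] 0.0
1.0 [680. -10. 440.] [-180.   -0.   95.] [-2.9 12.9 73.2  0.  93.9 -7.9] 0.0
```

```bash
python3 -m jog '[{"ax":0,"ay":0,"az":0,"dx":0,"dy":0,"dz":-25,"gripper":40},{"ax":0,"ay":0,"az":0,"dx":5,"dy":0,"dz":-25,"gripper":40}]'
python3 -c "
from h import *
plan([358,-240,380],[150,-50,61],7)"
```

```text
t: 14.2
position: [346.7, -338.0, 200.2]
eef_rot: [176.2, -87.2, 4.0]
contact_force: [-0.3, -0.7, 0.7]
finger_gap: 40.1
dist 205.1 ang 48.5 now [ 346.7 -338.   200.2] [176.2 -87.2   4. ] t 14.2
[{"ax": 4.1, "ay": -3.7, "az": -4.2, "dx": 25.8, "dy": -13.9, "dz": 0.4}, {"ax": 4.1, "ay": -3.7, "az": -4.2, "dx": 26.7, "dy": -12.0, "dz": -0.4}, {"ax": 4.1, "ay": -3.7, "az": -4.2, "dx": 27.5, "dy": -10.1, "dz": -1.3}, {"ax": 4.1, "ay": -3.7, "az": -4.2, "dx": 28.0, "dy": -8.2, "dz": -2.4}, {"ax": 4.1, "ay": -3.7, "az": -4.2, "dx": 28.4, "dy": -6.3, "dz": -3.7}, {"ax": 4.1, "ay": -3.7, "az": -4.2, "dx": 28.5, "dy": -4.6, "dz": -5.1}, {"ax": 4.1, "ay": -3.7, "az": -4.2, "dx": 28.4, "dy": -2.9, "dz": -6.7}]
```

```bash
python3 -m jog '[{"ax":4,"ay":-3.7,"az":-4,"dx":26,"dy":-14,"dz":0,"gripper":40},{"ax":4,"ay":-3.7,"az":-4,"dx":27,"dy":-12,"dz":0,"gripper":40},{"ax":4,"ay":-3.7,"az":-4,"dx":27,"dy":-10,"dz":-1,"gripper":40},{"ax":4,"ay":-3.7,"az":-4,"dx":28,"dy":-8,"dz":-2,"gripper":40},{"ax":4,"ay":-3.7,"az":-4,"dx":28,"dy":-6,"dz":-4,"gripper":40},{"ax":4,"ay":-3.7,"az":-4,"dx":28,"dy":-5,"dz":-5,"gripper":40},{"ax":4,"ay":-3.7,"az":-4,"dx":28,"dy":-3,"dz":-7,"gripper":40}]'
python3 -c "
from h import *
plan([660,-10,450],[180,0,95],10)"
```

```text
t: 14.9
position: [351.5, -240.7, 377.0]
eef_rot: [153.4, -50.4, 57.1]
contact_force: [0.2, -1.0, -0.6]
finger_gap: 40.1
dist 392.1 ang 73.5 now [ 351.5 -240.7  377. ] [153.4 -50.4  57.1] t 14.9
[{"ax": 4.1, "ay": -4.0, "az": -4.7, "dx": 28.7, "dy": 1.6, "dz": 26.7}, {"ax": 4.1, "ay": -4.0, "az": -4.7, "dx": 30.2, "dy": 5.8, "dz": 24.4}, {"ax": 4.1, "ay": -4.0, "az": -4.7, "dx": 31.1, "dy": 9.9, "dz": 21.7}, {"ax": 4.1, "ay": -4.0, "az": -4.7, "dx": 31.6, "dy": 13.9, "dz": 18.7}, {"ax": 4.1, "ay": -4.0, "az": -4.7, "dx": 31.5, "dy": 17.7, "dz": 15.3}, {"ax": 4.1, "ay": -4.0, "az": -4.7, "dx": 30.8, "dy": 21.2, "dz": 11.8}, {"ax": 4.1, "ay": -4.0, "az": -4.7, "dx": 29.7, "dy": 24.3, "dz": 8.1}, {"ax": 4.1, "ay": -4.0, "az": -4.7, "dx": 28.0, "dy": 27.1, "dz": 4.2}, {"ax": 4.1, "ay": -4.0, "az": -4.7, "dx": 25.9, "dy": 29.5, "dz": 0.4}, {"ax": 4.1, "ay": -4.0, "az": -4.7, "dx": 23.3, "dy": 31.4, "dz": -3.5}]
```

```bash
python3 -m jog '[{"ax":4.1,"ay":-4,"az":-4.7,"dx":29,"dy":2,"dz":25,"gripper":40},{"ax":4.1,"ay":-4,"az":-4.7,"dx":30,"dy":6,"dz":23,"gripper":40},{"ax":4.1,"ay":-4,"az":-4.7,"dx":31,"dy":10,"dz":20,"gripper":40},{"ax":4.1,"ay":-4,"az":-4.7,"dx":32,"dy":14,"dz":17,"gripper":40},{"ax":4.1,"ay":-4,"az":-4.7,"dx":32,"dy":18,"dz":13,"gripper":40},{"ax":4.1,"ay":-4,"az":-4.7,"dx":31,"dy":21,"dz":10,"gripper":40},{"ax":4.1,"ay":-4,"az":-4.7,"dx":30,"dy":24,"dz":6,"gripper":40},{"ax":4.1,"ay":-4,"az":-4.7,"dx":28,"dy":27,"dz":4,"gripper":40},{"ax":4.1,"ay":-4,"az":-4.7,"dx":26,"dy":30,"dz":0,"gripper":40},{"ax":4.1,"ay":-4,"az":-4.7,"dx":23,"dy":31,"dz":-4,"gripper":40}]'
python3 -c "
from h import *
plan([690,-10,430],[180,0,95],3)"
```

```text
t: 15.9
position: [654.2, -11.7, 462.8]
eef_rot: [-178.3, 3.4, 95.9]
contact_force: [0.4, -1.3, 1.4]
finger_gap: 39.8
dist 48.5 ang 3.9 now [654.2 -11.7 462.8] [-178.3    3.4   95.9] t 15.9
[{"ax": -0.6, "ay": 1.1, "az": 0.3, "dy": 12.2, "dz": 10.6}, {"ax": -0.6, "ay": 1.1, "az": 0.3, "dx": -0.1, "dy": 12.1, "dz": 10.7}, {"ax": -0.6, "ay": 1.1, "az": 0.3, "dx": -0.3, "dy": 12.0, "dz": 10.8}]
```

```bash
python3 -m jog '[{"ax":-0.6,"ay":1.1,"az":0.3,"dx":0,"dy":13,"dz":10,"gripper":40},{"ax":-0.6,"ay":1.1,"az":0.3,"dx":-10,"dy":13,"dz":10,"gripper":40},{"ax":-0.6,"ay":1.1,"az":0.3,"dx":-10,"dy":10,"dz":10,"gripper":40},{"ax":0,"ay":0,"az":0,"dx":0,"dy":0,"dz":0,"gripper":40}]'
python3 -c "
from h import *
plan([700,-10,430],[180,0,95],3);snap('wrist','w15');snap('top','t15');snap('scene','s15')"
```

```text
t: 16.3
position: [696.8, -24.1, 422.5]
eef_rot: [-179.3, 0.0, 95.5]
contact_force: [0.5, 0.5, 0.2]
finger_gap: 39.9
dist 16.3 ang 0.8 now [696.8 -24.1 422.5] [-179.3    0.    95.5] t 16.3
[{"ax": -0.2, "az": 0.2, "dx": 4.6, "dy": 1.5, "dz": -2.5}, {"ax": -0.2, "az": 0.2, "dx": 4.6, "dy": 1.5, "dz": -2.5}, {"ax": -0.2, "az": 0.2, "dx": 4.6, "dy": 1.5, "dz": -2.5}]
```

View pics/w15.png

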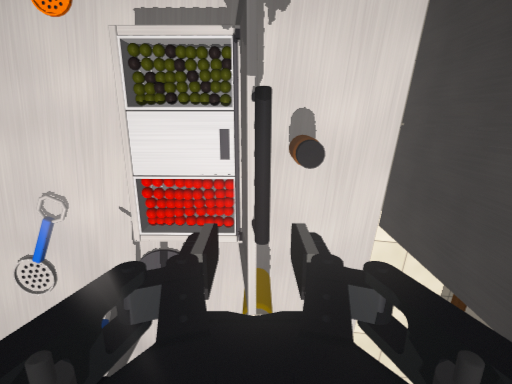

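View pics/s15.png

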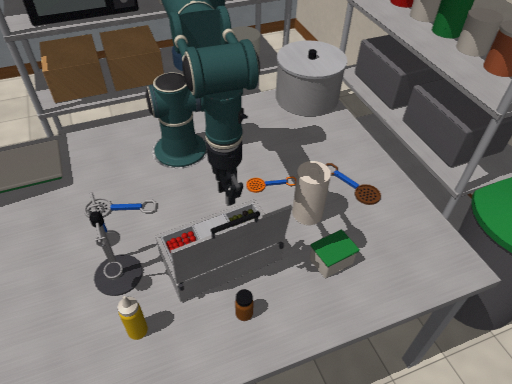

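View pics/t15.png

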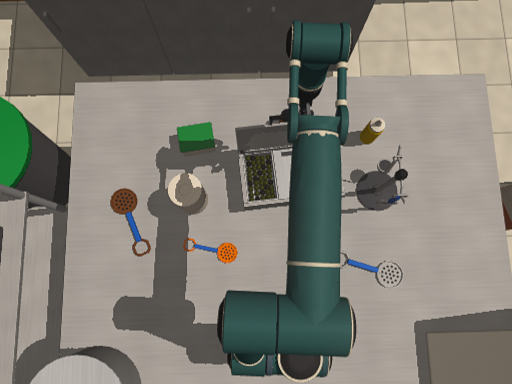

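```bash
python3 - <<'E'
from h import *
np.set_printoptions(suppress=True,precision=1)
c=load('w15')
for v in (95,110,140,165,190,220,238): print(v,px(c,262,v))
print('z333 ends',pxz(c,263,92,338),pxz(c,261,240,338))
print('rim', [pxz(c,u,v,105) for u,v in((110,27),(138,240),(243,240),(237,27))])
# line of bar surface points
crop('s15',60,170,160,290,5,'s15c')
E
```

```text
95 [693.6  58.1 335.1]
110 [694.7  46.8 336.4]
140 [697.1  23.5 336.1]
165 [699.2   2.8 335. ]
190 [701.5 -18.9 334.3]
220 [704.2 -46.  334.9]
238 [706.  -63.4 334.6]
z333 ends [694.1  60.2 338. ] [705.1 -63.8 338. ]
rim [array([460.6, 148.4, 105. ]), array([ 497.3, -194.8,  105. ]), array([ 686.7, -175.8,  105. ]), array([649.1, 165.6, 105. ])]
```

View pics/s15c.png

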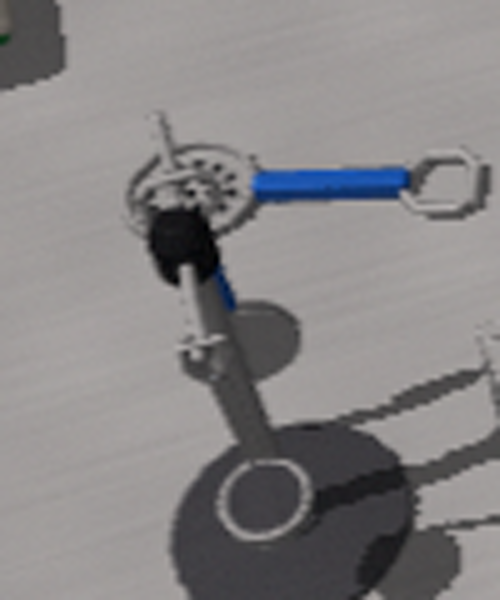

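```bash
python3 - <<'E'
from h import *
np.set_printoptions(suppress=True,precision=2)
for f,(u0,u1,v0,v1) in {'w14':(10,120,85,200),'w9':(10,150,125,215)}.items():
    c=load(f);P=[]
    for u in range(u0,u1,5):
        for v in range(v0,v1,5):
            if c['depth'][v,u]>0:P.append(px(c,u,v))
    P=np.array(P);m=P.mean(0);U,S,V=np.linalg.svd(P-m);n=V[2]
    if n[0]<0:n=-n
    res=(P-m)@n
    k=abs(res)<4;P=P[k];m=P.mean(0);n=np.linalg.svd(P-m)[2][2];n*=np.sign(n[0])
    print(f,len(P),m,n,'yaw',np.degrees(np.arctan2(n[1],n[0])),'lean',np.degrees(np.arcsin(-n[2])),abs((P-m)@n).max())
    # x at z=107, y=-2
    for z in(107,300): print(z,m[0]-(n[1]*(-2-m[1])+n[2]*(z-m[2]))/n[0])
E
```

```text
w14 506 [689.26 -85.56 211.05] [ 0.99  0.09 -0.13] yaw 5.25991388947278 lean 7.325910644206959 2.6842674156102326
107 668.1384827455558
300 693.0559956694497
w9 503 [686.1  -46.47 214.  ] [ 0.99  0.09 -0.13] yaw 5.333102108232382 lean 7.389317971227944 2.488396491268852
107 668.0099389000811
300 693.1484946925924
```

```bash
python3 -c "
from h import *
plan([699.5,-3,350],[180,0,95.3],3)"
```

```text
dist 79.1 ang 0.5 now [696.2 -22.8 426.5] [-179.6    0.    95.5] t 16.45
[{"ax": -0.1, "az": 0.1, "dx": 6.5, "dy": 1.9, "dz": 25.5}, {"ax": -0.1, "az": 0.1, "dx": 6.5, "dy": 1.8, "dz": 25.5}, {"ax": -0.1, "az": 0.1, "dx": 6.5, "dy": 1.8, "dz": 25.5}]
```

```bash
python3 -m jog '[{"ax":0,"ay":0,"az":0,"dx":6.5,"dy":1.8,"dz":24,"gripper":44},{"ax":0,"ay":0,"az":0,"dx":6.5,"dy":1.8,"dz":24,"gripper":44},{"ax":0,"ay":0,"az":0,"dx":6.5,"dy":1.8,"dz":24,"gripper":44},{"ax":0,"ay":0,"az":0,"dx":0,"dy":0,"dz":0,"gripper":44}]'
python3 -c "
from h import *
plan([699.5,-3,313],[180,0,95.3],2);c=snap('wrist','w16')"
```

```text
t: 16.85
position: [697.6, -5.0, 362.3]
eef_rot: [179.7, 0.1, 95.2]
contact_force: [-0.4, 0.2, -1.1]
finger_gap: 44.0
dist 49.4 ang 0.3 now [697.6  -5.  362.3] [1.797e+02 1.000e-01 9.520e+01] t 16.85
[{"ax": 0.1, "ay": 0.1, "dx": 1.0, "dy": 0.9, "dz": 24.6}, {"ax": 0.1, "ay": 0.1, "dx": 1.0, "dy": 1.0, "dz": 24.6}]
```

View pics/w16.png

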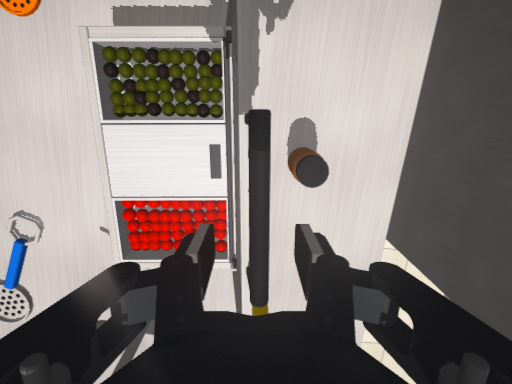

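```bash
python3 -m jog '[{"ax":0,"ay":0,"az":0,"dx":1,"dy":1,"dz":20,"gripper":44},{"ax":0,"ay":0,"az":0,"dx":1,"dy":1,"dz":20,"gripper":44},{"ax":0,"ay":0,"az":0,"dx":0,"dy":0,"dz":8,"gripper":36},{"ax":0,"ay":0,"az":0,"dx":0,"dy":0,"dz":0,"gripper":30}]'
python3 -c "
from h import *
plan([699.5,-3,313],[180,0,95.3],1);c=snap('wrist','w17')"
```

```text
t: 17.3
position: [702.7, -5.6, 329.3]
eef_rot: [178.6, 0.4, 95.1]
contact_force: [-0.2, -0.5, 0.2]
finger_gap: 29.9
dist 16.8 ang 1.5 now [702.7  -5.6 329.3] [178.6   0.4  95.1] t 17.3
[{"ax": 1.4, "ay": 0.4, "az": -0.2, "dx": 3.0, "dy": -3.3, "dz": 16.2}]
```

View pics/w17.png

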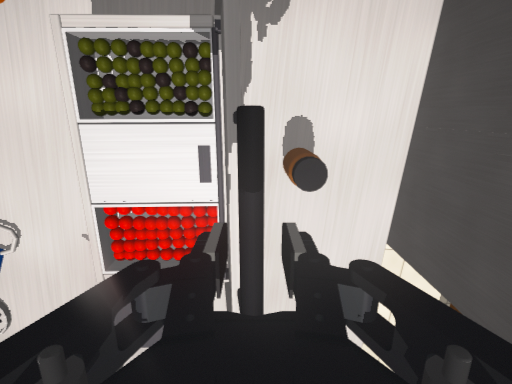

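```bash
python3 -m jog '[{"ax":1,"ay":0.4,"az":0,"dx":3,"dy":-3,"dz":9,"gripper":30},{"ax":0.4,"ay":0,"az":0,"dx":0,"dy":-0.5,"dz":9,"gripper":30},{"ax":0,"ay":0,"az":0,"dx":0,"dy":0,"dz":0,"gripper":30}]'
python3 -c "
from h import *
plan([699.5,-3,313],[180,0,95.3],1)"
```

```text
t: 17.65
position: [700.7, -3.3, 315.6]
eef_rot: [179.6, 0.0, 95.1]
contact_force: [-0.2, -0.4, -0.6]
finger_gap: 29.9
dist 2.9 ang 0.4 now [700.7  -3.3 315.6] [179.6   0.   95.1] t 17.65
[{"ax": 0.4, "az": -0.2, "dx": 0.4, "dy": -1.2, "dz": 2.6}]
```

```bash
python3 -m jog '[{"ax":0.4,"ay":0,"az":0,"dx":0,"dy":-1,"dz":3,"gripper":16},{"ax":0,"ay":0,"az":0,"dx":0,"dy":0,"dz":0,"gripper":8},{"ax":0,"ay":0,"az":0,"dx":0,"dy":0,"dz":0,"gripper":8},{"ax":0,"ay":0,"az":0,"dx":0,"dy":0,"dz":0,"gripper":8}]' 30
python3 - <<'E'
from h import *
c=snap('wrist','w18')
np.set_printoptions(suppress=True,precision=1)
s=state();print(s['position'],s['eef_rot'],s['contact_force'],s['finger_gap'])
E
```

```text
t: 18.05
position: [700.0, -3.3, 312.4]
eef_rot: [-179.9, 0.0, 95.1]
contact_force: [-0.5, -0.2, -0.3]
finger_gap: 12.9
[700.   -3.3 312.4] [-179.9    0.    95.1] [-0.1 -0.3  0. ] 12.831549433302264
```

View pics/w18.png

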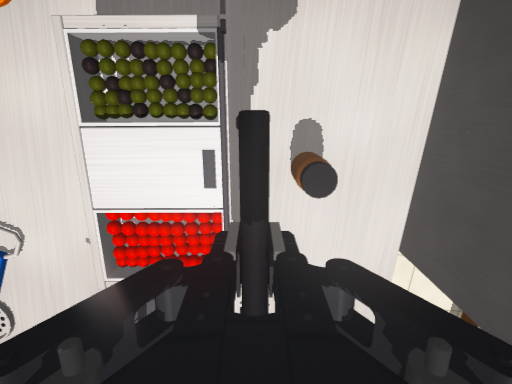

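```bash
cat >> h.py <<'E'
def cov(phi1,n,U0=38.7,R=225.0,show=True):
    s=state();p=np.array(s['position']);yw=np.radians(5.2);U=np.array([np.cos(yw),np.sin(yw)]);V=np.array([-U[1],U[0]])
    d=p[:2]-np.array([700,-3.3]);u=d@U+U0;v=d@V;z=p[2]+16.5-107
    phi=np.arctan2(z,-u)-np.arctan2(10,R);rad=np.hypot(u,z)-np.hypot(R,10)
    F=s['contact_force'];print('t',round(s['t'],2),'phi',phi.round(3),'raderr',rad.round(1),'v',v.round(1),'Fu',(F[:2]@U).round(1),'Fz',F[2].round(1),'F',F.round(1),s['eef_rot'].round(1),'gap',round(s['finger_gap'],1),'z',p[2].round(1),'x',p[0].round(1))
    Rm=Ro.from_euler('xyz',s['eef_rot'],degrees=True);cu,cz=u,z
    for i in range(1,n+1):
        f=phi+(phi1-phi)*i/n
        tu=-R*np.cos(f)+10*np.sin(f);tz=R*np.sin(f)+10*np.cos(f)
        w=np.array([*( (tu-cu)*U),tz-cz])
        print(round(float(f),2),Rm.inv().apply(w).round(1));cu,cz=tu,tz
E
python3 -c "
from h import *
cov(1.48,5)"
```

```text
t 18.1 phi 1.699 raderr 0.1 v -0.0 Fu -0.1 Fz 0.0 F [-0.1 -0.3  0. ] [-179.9    0.    95.1] gap 12.8 z 312.4 x 700.0
1.66 [-0.  -9.8 -1.4]
1.61 [-0.  -9.8 -1. ]
1.57 [-0.  -9.9 -0.6]
1.52 [-0.  -9.9 -0.2]
1.48 [-0.  -9.9  0.3]
```

```bash
python3 -m jog '[{"ax":0,"ay":0,"az":0,"dx":0,"dy":-5,"dz":-1,"gripper":8},{"ax":0,"ay":0,"az":0,"dx":0,"dy":-8,"dz":-1,"gripper":8},{"ax":0,"ay":0,"az":0,"dx":0,"dy":-8,"dz":-0.7,"gripper":8},{"ax":0,"ay":0,"az":0,"dx":0,"dy":-8,"dz":-0.4,"gripper":8}]' 30
python3 -c "
from h import *
cov(1.35,5)"
```

```text
t: 18.5
position: [670.9, -6.1, 316.1]
eef_rot: [179.9, 0.0, 95.1]
contact_force: [0.6, 0.4, 4.5]
finger_gap: 12.8
t 18.5 phi 1.568 raderr 0.6 v -0.1 Fu 0.6 Fz 4.5 F [0.6 0.4 4.5] [179.9   0.   95.1] gap 12.8 z 316.1 x 670.9
1.52 [-0.  -9.9  0.3]
1.48 [-0.  -9.8  0.2]
1.44 [-0.  -9.8  0.6]
1.39 [-0.  -9.8  1.1]
1.35 [-0.  -9.7  1.5]
```

```bash
python3 -m jog '[{"ax":0,"ay":0,"az":0,"dx":0,"dy":-8,"dz":0.6,"gripper":8},{"ax":0,"ay":0,"az":0,"dx":0,"dy":-8,"dz":0.6,"gripper":8},{"ax":0,"ay":0,"az":0,"dx":0,"dy":-8,"dz":0.9,"gripper":8},{"ax":0,"ay":0,"az":0,"dx":0,"dy":-8,"dz":1.2,"gripper":8},{"ax":0,"ay":0,"az":0,"dx":0,"dy":-8,"dz":1.5,"gripper":8}]' 30
python3 -c "
from h import *
cov(1.1,6)"
```

```text
t: 19.0
position: [627.8, -10.1, 314.1]
eef_rot: [179.6, 0.1, 95.1]
contact_force: [2.6, 0.1, -5.3]
finger_gap: 13.0
t 19.0 phi 1.376 raderr 1.0 v -0.3 Fu 2.6 Fz -5.3 F [ 2.6  0.1 -5.3] [1.796e+02 1.000e-01 9.510e+01] gap 13.0 z 314.1 x 627.8
1.33 [ -0.  -10.1   2.7]
1.28 [ -0.  -10.1   2.2]
1.24 [ -0.  -10.    2.6]
1.19 [-0.  -9.9  3.1]
1.15 [-0.  -9.7  3.6]
1.1 [-0.  -9.6  4. ]
```

```bash
python3 -m jog '[{"ax":0,"ay":0,"az":0,"dx":0,"dy":-8,"dz":2.5,"gripper":8},{"ax":0,"ay":0,"az":0,"dx":0,"dy":-8,"dz":2,"gripper":8},{"ax":0,"ay":0,"az":0,"dx":0,"dy":-8,"dz":2.3,"gripper":8},{"ax":0,"ay":0,"az":0,"dx":0,"dy":-8,"dz":2.7,"gripper":8},{"ax":0.3,"ay":0,"az":0,"dx":0,"dy":-8,"dz":3,"gripper":8},{"ax":0.2,"ay":0,"az":0,"dx":0,"dy":-8,"dz":3.5,"gripper":8}]' 30
python3 -c "
from h import *
cov(0.85,6)"
```

```text
t: 19.6
position: [575.0, -15.1, 297.4]
eef_rot: [-179.9, 0.1, 95.1]
contact_force: [2.7, -0.7, -0.9]
finger_gap: 12.6
t 19.6 phi 1.129 raderr -0.8 v -0.4 Fu 2.6 Fz -0.9 F [ 2.7 -0.7 -0.9] [-1.799e+02  1.000e-01  9.510e+01] gap 12.6 z 297.4 x 575.0
1.08 [-0.  -9.9  3.5]
1.04 [-0.  -9.3  4.7]
0.99 [-0.  -9.1  5.2]
0.94 [-0.  -8.9  5.6]
0.9 [ 0.  -8.6  6. ]
0.85 [ 0.  -8.3  6.4]
```

```bash
python3 -m jog '[{"ax":0,"ay":0,"az":0,"dx":0,"dy":-8,"dz":3,"gripper":8},{"ax":0,"ay":0,"az":0,"dx":0,"dy":-8,"dz":4.2,"gripper":8},{"ax":0,"ay":0,"az":0,"dx":0,"dy":-7.5,"dz":4.5,"gripper":8},{"ax":0,"ay":0,"az":0,"dx":0,"dy":-7,"dz":4.7,"gripper":8},{"ax":0,"ay":0,"az":0,"dx":0,"dy":-7,"dz":5,"gripper":8},{"ax":0,"ay":0,"az":0,"dx":0,"dy":-7,"dz":5.5,"gripper":8}]' 30
python3 -c "
from h import *
cov(0.6,6)"
```

```text
t: 20.2
position: [525.3, -19.7, 267.2]
eef_rot: [-179.7, 0.1, 95.1]
contact_force: [1.0, -0.1, -0.5]
finger_gap: 12.6
t 20.2 phi 0.868 raderr -1.7 v -0.5 Fu 1.0 Fz -0.5 F [ 1.  -0.1 -0.5] [-1.797e+02  1.000e-01  9.510e+01] gap 12.6 z 267.2 x 525.3
0.82 [-0.  -8.8  5. ]
0.78 [ 0.  -7.5  6.7]
0.73 [ 0.  -7.2  7. ]
0.69 [ 0.  -6.8  7.3]
0.64 [ 0.  -6.5  7.6]
0.6 [ 0.  -6.2  7.9]
```

```bash
python3 -m jog '[{"ax":0,"ay":0,"az":0,"dx":0,"dy":-7.5,"dz":5,"gripper":8},{"ax":0,"ay":0,"az":0,"dx":0,"dy":-6.5,"dz":6,"gripper":8},{"ax":0,"ay":0,"az":0,"dx":0,"dy":-6.2,"dz":6.2,"gripper":8},{"ax":0,"ay":0,"az":0,"dx":0,"dy":-6,"dz":6.5,"gripper":8},{"ax":-0.3,"ay":0,"az":0,"dx":0,"dy":-5.6,"dz":6.7,"gripper":8},{"ax":0,"ay":0,"az":0,"dx":0,"dy":-5.3,"dz":7,"gripper":8}]' 30
python3 -c "
from h import *
cov(0.35,6);snap('wrist','w19');snap('scene','s19')"
```

```text
t: 20.8
position: [484.0, -23.5, 225.2]
eef_rot: [-179.9, 0.1, 95.1]
contact_force: [-0.8, -0.9, 0.9]
finger_gap: 13.0
t 20.8 phi 0.603 raderr -1.8 v -0.6 Fu -0.9 Fz 0.9 F [-0.8 -0.9  0.9] [-1.799e+02  1.000e-01  9.510e+01] gap 13.0 z 225.2 x 484.0
0.56 [ 0.  -7.   6.6]
0.52 [ 0.  -5.2  7.9]
0.48 [ 0.  -4.9  8.1]
0.43 [ 0.  -4.5  8.3]
0.39 [ 0.  -4.2  8.5]
0.35 [ 0.  -3.8  8.7]
```

View pics/w19.png

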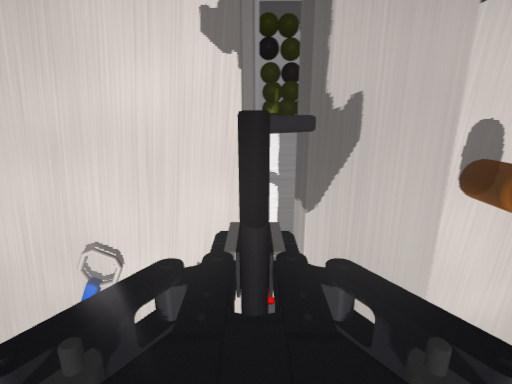

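View pics/s19.png

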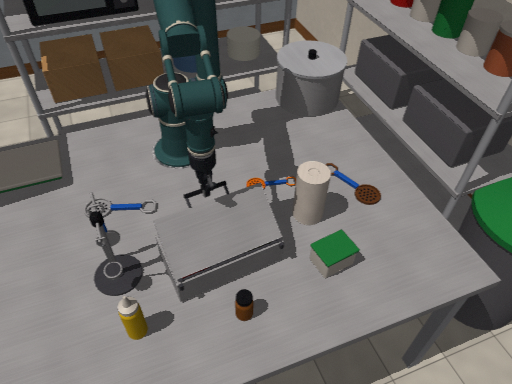

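```bash
python3 -m jog '[{"ax":0,"ay":0,"az":0,"dx":0,"dy":-5.2,"dz":6.5,"gripper":8},{"ax":0,"ay":0,"az":0,"dx":0,"dy":-4.7,"dz":7,"gripper":8},{"ax":0,"ay":0,"az":0,"dx":0,"dy":-4.4,"dz":7,"gripper":8},{"ax":0,"ay":0,"az":0,"dx":0,"dy":-4,"dz":7.3,"gripper":8},{"ax":0,"ay":0,"az":0,"dx":0,"dy":-3.6,"dz":7.5,"gripper":8},{"ax":0,"ay":0,"az":0,"dx":0,"dy":-3.3,"dz":7.5,"gripper":8}]' 30
python3 -c "
from h import *
cov(0.14,6)"
```

```text
t: 21.5
position: [457.0, -26.0, 179.1]
eef_rot: [-179.9, 0.1, 95.1]
contact_force: [-1.2, -1.5, 0.1]
finger_gap: 13.0
t 21.5 phi 0.363 raderr -1.6 v -0.6 Fu -1.3 Fz 0.1 F [-1.2 -1.5  0.1] [-1.799e+02  1.000e-01  9.510e+01] gap 13.0 z 179.1 x 457.0
0.33 [ 0.  -4.6  7.1]
0.29 [ 0.  -2.9  7.9]
0.25 [ 0.  -2.6  8. ]
0.21 [ 0.  -2.3  8.1]
0.18 [ 0.  -2.   8.1]
0.14 [ 0.  -1.7  8.2]
```

```bash
python3 -m jog '[{"ax":0,"ay":0,"az":0,"dx":0,"dy":-3,"dz":6.5,"gripper":8},{"ax":0,"ay":0,"az":0,"dx":0,"dy":-2.7,"dz":6.5,"gripper":8},{"ax":0,"ay":0,"az":0,"dx":0,"dy":-2.3,"dz":6.5,"gripper":8},{"ax":0,"ay":0,"az":0,"dx":0,"dy":-2,"dz":6.5,"gripper":8},{"ax":0,"ay":0,"az":0,"dx":0,"dy":-1.7,"dz":6,"gripper":8},{"ax":0,"ay":0,"az":0,"dx":0,"dy":-1.4,"dz":5,"gripper":8}]' 30
python3 -c "
from h import *
cov(0.0,6)"
```

```text
t: 22.1
position: [443.2, -27.3, 138.3]
eef_rot: [-179.9, 0.1, 95.1]
contact_force: [-0.2, -1.1, -0.7]
finger_gap: 12.8
t 22.1 phi 0.17 raderr -0.9 v -0.6 Fu -0.3 Fz -0.7 F [-0.2 -1.1 -0.7] [-1.799e+02  1.000e-01  9.510e+01] gap 12.8 z 138.3 x 443.2
0.14 [ 0.  -2.1  6.1]
0.11 [ 0.  -1.1  6.3]
0.09 [ 0.  -0.9  6.3]
0.06 [ 0.  -0.7  6.3]
0.03 [ 0.  -0.5  6.4]
0.0 [ 0.  -0.4  6.4]
```

```bash
python3 -m jog '[{"ax":0,"ay":0,"az":0,"dx":0,"dy":-1.2,"dz":5,"gripper":8},{"ax":0,"ay":0,"az":0,"dx":0,"dy":-1,"dz":5,"gripper":8},{"ax":0,"ay":0,"az":0,"dx":0,"dy":-0.8,"dz":5,"gripper":8},{"ax":0,"ay":0,"az":0,"dx":0,"dy":-0.7,"dz":5,"gripper":8},{"ax":0,"ay":0,"az":0,"dx":0,"dy":-0.5,"dz":4,"gripper":8},{"ax":0,"ay":0,"az":0,"dx":0,"dy":-0.4,"dz":3,"gripper":8}]' 30
python3 -c "
from h import *
cov(0.0,4)"
```

```text
t: 22.7
position: [438.5, -27.7, 108.9]
eef_rot: [-180.0, 0.1, 95.1]
contact_force: [-0.5, -1.4, -1.2]
finger_gap: 12.8
t 22.7 phi 0.037 raderr -0.5 v -0.6 Fu -0.6 Fz -1.2 F [-0.5 -1.4 -1.2] [-1.80e+02  1.00e-01  9.51e+01] gap 12.8 z 108.9 x 438.5
0.03 [ 0.  -0.7  2.1]
0.02 [ 0.  -0.1  2.1]
0.01 [ 0.  -0.1  2.1]
0.0 [ 0.  -0.1  2.1]
```

```bash
python3 -m jog '[{"ax":0,"ay":0,"az":0,"dx":0,"dy":-0.2,"dz":2,"gripper":8},{"ax":0,"ay":0,"az":0,"dx":0,"dy":-0.1,"dz":2,"gripper":8},{"ax":0,"ay":0,"az":0,"dx":0,"dy":-0.1,"dz":2,"gripper":8},{"ax":0,"ay":0,"az":0,"dx":0,"dy":0,"dz":1.5,"gripper":8},{"ax":0,"ay":0,"az":0,"dx":0,"dy":0,"dz":1,"gripper":8}]' 30
python3 -c "
from h import *
cov(0.0,1)"
```

```text
t: 23.2
position: [437.9, -27.8, 99.7]
eef_rot: [-179.9, 0.1, 95.1]
contact_force: [-0.6, -0.2, 4.9]
finger_gap: 12.4
t 23.2 phi -0.003 raderr -0.5 v -0.6 Fu -0.6 Fz 4.9 F [-0.6 -0.2  4.9] [-1.799e+02  1.000e-01  9.510e+01] gap 12.4 z 99.7 x 437.9
0.0 [-0.  -0.5 -0.8]
```

```bash
python3 -m jog '[{"ax":0,"ay":0,"az":0,"dx":0,"dy":0,"dz":1,"gripper":8},{"ax":0,"ay":0,"az":0,"dx":0,"dy":0,"dz":0.5,"gripper":8},{"ax":0,"ay":0,"az":0,"dx":0,"dy":0,"dz":0,"gripper":8}]' 30
python3 -c "
from h import *
cov(0.0,1);snap('scene','s20');crop('s20',140,150,310,300,4,'s20c');snap('wrist','w20')"
```

```text
t: 23.5
position: [437.9, -27.8, 99.8]
eef_rot: [-179.9, 0.1, 95.1]
contact_force: [-0.2, -2.1, -2.1]
finger_gap: 12.4
t 23.5 phi -0.003 raderr -0.5 v -0.6 Fu -0.4 Fz -2.1 F [-0.2 -2.1 -2.1] [-1.799e+02  1.000e-01  9.510e+01] gap 12.4 z 99.8 x 437.9
0.0 [-0.  -0.5 -0.7]
```

View pics/s20c.png

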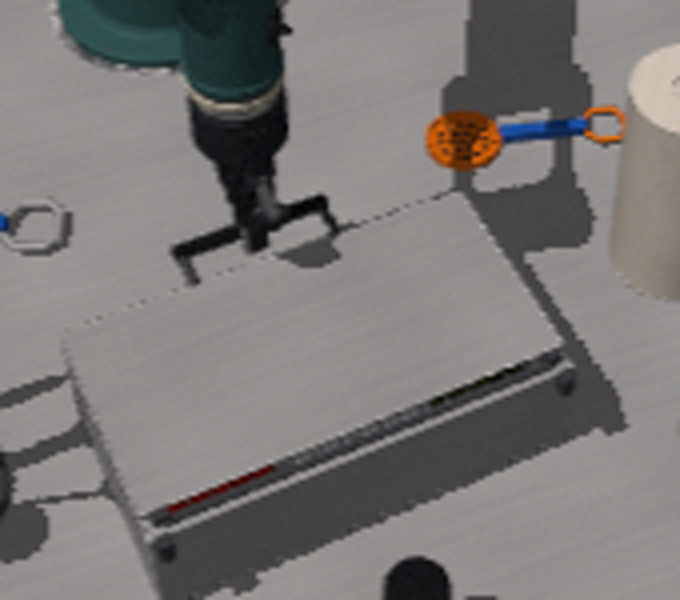

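View pics/w20.png

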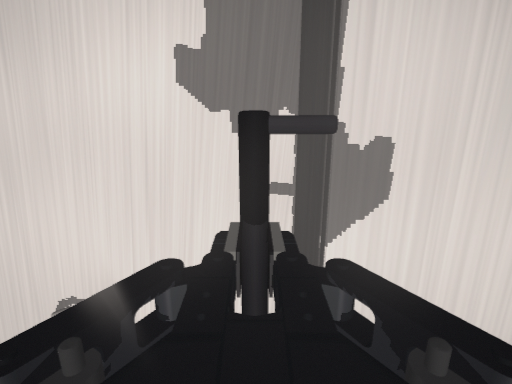

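```bash
python3 -m jog '[{"ax":0,"ay":0,"az":0,"dx":0,"dy":0,"dz":3,"gripper":8}]' 30
python3 -m jog '[{"ax":0,"ay":0,"az":0,"dx":0,"dy":0,"dz":3,"gripper":8}]' 30
python3 - <<'E'
from h import *
c=load('w20')
np.set_printoptions(suppress=True,precision=1)
for u,v in((265,180),(300,140),(330,140),(345,60),(360,150),(420,150),(330,250),(440,60)): print(u,v,px(c,u,v))
E
```

```text
t: 23.7
position: [438.0, -27.8, 99.2]
eef_rot: [-179.8, 0.1, 95.1]
contact_force: [-16.2, 0.9, 39.8]
finger_gap: 12.6
t: 23.8
position: [438.0, -27.8, 99.3]
eef_rot: [-179.7, 0.1, 95.1]
contact_force: [-12.8, 0.6, 30.1]
finger_gap: 13.0
265 180 [438.7  11.5 122.6]
300 140 [468.   23.4  26.1]
330 140 [467.2  30.7 112.8]
345 60 [467.3  64.1 116. ]
360 150 [480.4  27.7 116.2]
420 150 [507.8  30.1 115.6]
330 250 [474.9 -22.7 116. ]
440 60 [506.2  67.4 116.9]
```

```bash
python3 -m jog '[{"ax":0,"ay":0,"az":0,"dx":0,"dy":0,"dz":-0.3,"gripper":8},{"ax":0,"ay":0,"az":0,"dx":0,"dy":0,"dz":0,"gripper":16},{"ax":0,"ay":0,"az":0,"dx":0,"dy":0,"dz":0,"gripper":22},{"ax":0,"ay":0,"az":0,"dx":0,"dy":0,"dz":0,"gripper":24},{"ax":0,"ay":0,"az":0,"dx":0,"dy":0,"dz":0,"gripper":24}]' 30
python3 -c "
from h import *
cov(0.0,1);snap('wrist','w21')"
```

```text
t: 24.3
position: [437.8, -27.4, 99.8]
eef_rot: [-179.7, 0.0, 95.1]
contact_force: [1.0, -0.4, -0.5]
finger_gap: 24.1
t 24.3 phi -0.003 raderr -0.4 v -0.2 Fu 0.9 Fz -0.5 F [ 1.  -0.4 -0.5] [-179.7    0.    95.1] gap 24.1 z 99.8 x 437.8
0.0 [-0.  -0.4 -0.7]
```

View pics/w21.png

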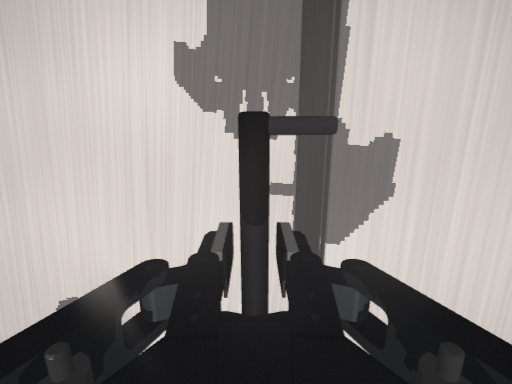

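Bar free between the fingers on both sides. Rise straight up slowly.

```bash
python3 -m jog '[{"ax":0,"ay":0,"az":0,"dx":0,"dy":0,"dz":-6,"gripper":24},{"ax":0,"ay":0,"az":0,"dx":0,"dy":0,"dz":-8,"gripper":24},{"ax":0,"ay":0,"az":0,"dx":0,"dy":0,"dz":-10,"gripper":24},{"ax":0,"ay":0,"az":0,"dx":0,"dy":0,"dz":-12,"gripper":24},{"ax":0,"ay":0,"az":0,"dx":0,"dy":0,"dz":-15,"gripper":24}]' 30
python3 -m jog '[{"ax":0,"ay":0,"az":0,"dx":0,"dy":0,"dz":-30,"gripper":24},{"ax":0,"ay":0,"az":0,"dx":0,"dy":0,"dz":-40,"gripper":24},{"ax":0,"ay":0,"az":0,"dx":0,"dy":0,"dz":-40,"gripper":24},{"ax":0,"ay":0,"az":0,"dx":0,"dy":0,"dz":-40,"gripper":24},{"ax":0,"ay":0,"az":0,"dx":0,"dy":0,"dz":0,"gripper":24},{"ax":0,"ay":0,"az":0,"dx":0,"dy":0,"dz":0,"gripper":24}]' 30
python3 - <<'E'
from h import *
np.set_printoptions(suppress=True,precision=1)
snap('scene','s22');snap('top','t22');c=snap('wrist','w22')
crop('t22',225,90,435,290,3,'t22c')
crop('s22',60,170,310,300,3,'s22c')
E
```

```text
t: 24.85
position: [436.3, -27.1, 152.4]
eef_rot: [-179.4, -0.0, 95.1]
contact_force: [0.1, -0.7, -0.4]
finger_gap: 24.1
t: 25.45
position: [438.5, -27.2, 318.0]
eef_rot: [179.9, 0.1, 95.1]
contact_force: [-0.2, -0.8, -1.3]
finger_gap: 24.2
```

View pics/t22c.png

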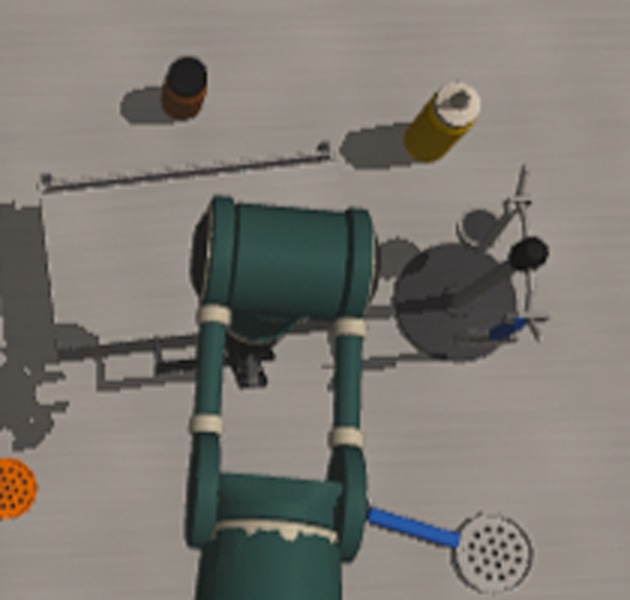

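View pics/s22c.png

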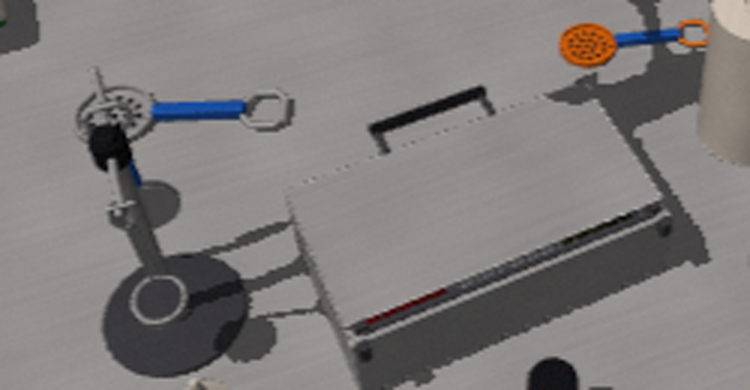

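View pics/w22.png

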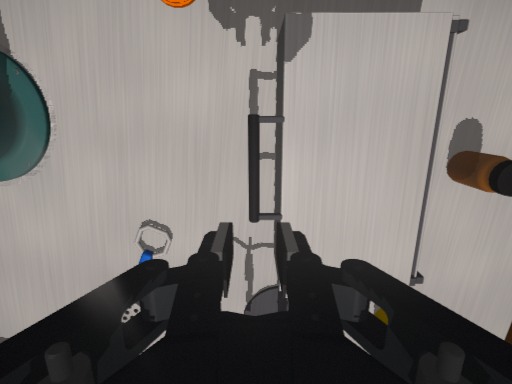

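```bash
python3 - <<'E'
from h import *
np.set_printoptions(suppress=True,precision=1)
c=load('t22');f=lambda u,v,z:pxz(c,225+u/3-.33,90+v/3-.33,z)
print('top axis',f(528,253,302),'back tip',f(523,167,296),'front',f(532,340,296),f(530,317,275))
c2=load('s22');g=lambda u,v,z:pxz(c2,60+u/3-.33,170+v/3-.33,z)
print('scene axis',g(111,148-12,302),'front tip',g(96,68,296),'handle',[g(a,b,117) for a,b in((375,128),(483,92))])
w=load('w22')
for u,v in((330,100),(420,100),(350,200),(400,220),(300,60)): print(px(w,u,v)[2])
crop('t22',385,140,420,215,8,'z1');crop('s22',75,180,125,240,10,'z2')
s=state();print(s['joint_velocities'].max())
E
```

```text
top axis [ 517.5 -330.2  302. ] back tip [ 609.4 -335.1  296. ] front [ 429.5 -328.4  296. ] [ 456.2 -335.6  275. ]
scene axis [ 527.9 -333.1  302. ] front tip [ 432.7 -335.7  296. ] handle [array([443.1, -88.1, 117. ]), array([434.7,  38.1, 117. ])]
117.315427854482
115.54317330472604
116.1611737640367
116.36652390167686
117.65054147628673
1.5311480685863599
```

View pics/z1.png

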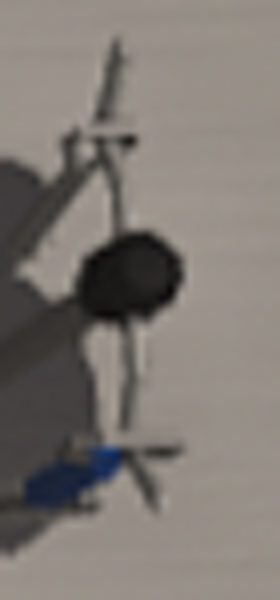

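View pics/z2.png

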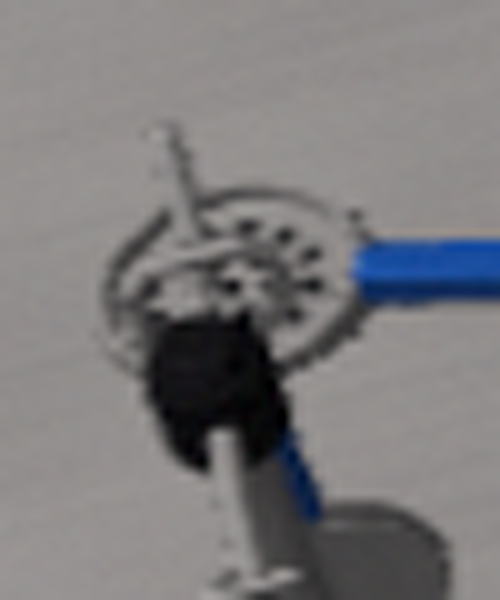

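```bash
python3 -c "
from h import *
print(ticket.sign_off())"
```

```text
the job is handed in; nothing more can be done
None
```

The topping station is closed up, and I handed the job in after about 25.5 s of the 72 s allowed.

**What I did**
1. I straddled the free hook with the fingers and swung it about 120° round to the front, then squeezed it lightly to centre it.
2. I picked the blue-handled steel skimmer, the smaller of the two steel ones, off the middle plate. I hung it by its loop in the hook's V.
3. I gripped the cover's handle and lowered it along its arc to the stop without letting it go. Then I opened the fingers, rose clear and stopped with the robot touching nothing.

**Last checks**
- **Hook:** in the top view both hook tips lie at y ≈ -335 mm, so the free hook points to the front within a couple of degrees.
- **Skimmer:** it hangs free on the hook, with its loop bar behind the tip.
- **Cover:** the handle worked out to an angle of about 0, and the cover's top reads level at 116–117 mm. When I pressed down to confirm, it did not move.
- **Other things:** I did not go near the bystanders, and those I could see in the last pictures had not moved. I did not measure their positions again.

**Did not go cleanly**
- The force reading reached about 43 N for a moment (39.8 N upward, 16 N sideways) during that confirming press on the shut cover. It passed through the fingers on the handle, not the arm or the gripper's body. It is still close to the 40 N limit for those, though well under the 120 N wrist limit.
- The cameras disagreed by up to 10 mm on where the stand's axis is. I trusted the wrist camera, and the fits bore it out.

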